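Stand the round palettes in the drying rack

ROBOT

A 6-joint arm with a two-finger parallel gripper is mounted at the origin on the work surface. World frame = base frame: x ahead of the robot, y to its left, z up, the work surface at z = 0. Lengths are in m, angles in rad, forces in N, time in s.
With the tool pointing down it reaches from about 0.425 to 1.125 m from the base axis. Payload 14.9 kg.
Tool frame: the origin (TCP) lies on the centre line of the jaws, within the pads' length; the fingertips stand tips_ahead ahead of it and the grasp point (between the pads) lies 3 mm ahead of it (tips_ahead is the distance from the TCP to the fingertips, in m); z points along the fingers, y is the direction in which the jaws open and shut (so a half turn about z gives the same grasp; the last joint's range is limited). The gripper opens to 91 mm and grips with 3 to 60 N. Pads are 32 mm wide; open, the fingers measure 118 mm over their backs; the gripper's body (76 mm by 178 mm) begins 60 mm behind the grasp point.
Start: joints at [1.197, 0.379, 1.734, -0, 1.028, -0.033], TCP at [0.234, 0.66, 0.205] pointing down, gripper open.
Joint ranges: [-2.77, 2.77], [-0.74, 2.19], [0, 2.66], [-1.06, 4.2], [0.31, 2.87], [-3.08, 3.08]. Speed limits (rad/s): [1.89, 1.89, 2.39, 3.14, 3.14, 3.14].

INTERFACE

Orientations are given as a unit quaternion [w, x, y, z].
In Python, from bench import state, capture, calibration, job_done, tips_ahead gives the robot as it stands.
- The arm moves only by the tool carry_out, never from a script. Its argument "series" is a list of rows, each an object with "rotation": the turn, a rotation vector about the tool's x, y, z in degrees, a list of three; "translation": the shift along the tool's x, y, z in m, a list of three; "gripper": the opening in per cent of the stroke, from 0 (shut) to 100 (fully open). In form: [{"rotation": [wx, wy, wz], "translation": [tx, ty, tz], "gripper": gripper}, ...]. A call has exactly 8 rows; each row shifts and turns the commanded pose from where the row before left it, along the tool's axes as they then stand; what a row does not reach is not made up. A row lasts 1/12 s, in which the tool goes at most 41.7 mm and 7.16 degrees, less where a joint would pass 70% of its speed; a pose out of reach is approached as far as the arm can. A call with a gripper value outside its range is refused whole. The fingers move at their own pace and stop on an object; "force" is the grip in N (left out, the last holds). Time passes only in rows, so rows that do not move let the fingers close, or fill a call up. It gives the time, the measured TCP pose, the force and the opening at its end, in the units of the state.
- state(): the state, without advancing time (a new reading comes with each control period).
- capture(name): name is "side" or "top"; returns (picture, depth): 384x512x3 uint8, red, green, blue; 384x512 float32, m along the optical axis (not along the pixel's ray), 0 where there is no reading.
- calibration(name): a dict with "K" (3x3 intrinsics, pixels), "extrinsics" (4x4, takes a point from world to camera coordinates). Camera axes: x right, y down, z forward; pixel columns grow to the right and rows downward; lengths in m; the calibration is good to about 2 mm. A picture is of the moment at which its call begins. calibration takes no time and is no camera call.
- job_done(): hands the job in, once; it reports no verdict.
The state is a dict: "time_s": time; "joint_pos": joint angles; "dq": joint speeds; "tau": joint torques, N m; "ee_pos": TCP position; "ee_rot": TCP orientation; "ft_force": force on the tool from outside, world axes, zero at the start; "moment": the same for the moment, N m; "finger_gap": finger opening in m.
Only numpy, scipy, OpenCV 4.12 (cv2) and the standard library are available. Lean on these libraries where they do the work, as an engineer would, in place of code of your own. Each camera call takes 0.05 s, during which the arm holds its last target.

TASK

First push the drip tray fully home under the drying rack. Then take the blue and the orange round palette off the sloping stand and gently stand each one upright between the tines of its own colour, resting on the rack's rails, and let go of it. Do not drop or knock the palettes, and leave the cream palette, the two paint bottles and the brush jar where they are.

Things in the scene. Friction and masses are not known exactly. Their poses are not given: they have to be found in the camera images.
- palette_blue_center (a point): Centre of the blue round palette: a rigid disc, 120 mm diameter, 8 mm thick, 0.16 kg; z = disc axis. It starts leaning on the stand, its plane 30 degrees from vertical, top rim towards the stand's -x side (roughly the robot), z pointing up and away from the robot. Its upper rim is free: nothing beside its faces higher than 27 mm above the centre (along the slope).
- palette_orange_center (a point): Centre of the orange round palette, the same disc in orange (120 mm diameter, 8 mm thick, 0.16 kg); z is its axis. At the start it leans on the other place of the stand in the same way; which of the two is on which place varies.
- palette_cream_center (a point): Centre of the cream round palette (same size), already standing upright between the cream tines of the rack; its z axis is horizontal. Leave it there.
- stand: Fixed sloping stand: wooden board 170 x 300 x 12 mm with two places at y = +75 and -75 mm, each of two dark steel rods 74 mm apart, 30 degrees from vertical, with a peg at the foot of each on which the palette's edge rests; the rods end 27 mm (along the slope) above the palette's centre. Origin: centre of the underside; palette centres lie 105 mm above it.
- rack: Fixed steel drying rack, 190 mm (x) by 260 mm (y), origin at the centre of its footprint on the table. Two round rails along y (8 mm thick, 68 mm apart, tops 64 mm above the table) carry the palettes' lower edges; outer bars and legs at x = +-90, y = +-125 mm, 65 mm high. Three slots at y = -70, 0, +70 mm; their colours vary.
- slot_blue: Slot for the blue palette: four blue vertical tines (7 mm thick, tops 121 mm above the table) at x = +-34, y = +-11.5 mm, free gap 16 mm along y; blue clips on the outer bars at x = +-90 mm. Origin: where the centre of the seated palette belongs, 114 mm above the table. The palette stands in the slot's x-z plane, disc axis along its y axis (= the rack's y).
- slot_orange: The slot for the orange palette: the same with orange tines and clips; origin where the centre of the seated palette belongs, 114 mm above the table; the disc axis lies along its y axis.
- slot_cream: The slot with cream tines and clips, taken by the cream palette; same sizes and axes.
- tray_tab (a point): Middle of the outer face of the red upright tab (70 mm along the rack's x axis, 6 mm thick, from 6 to 46 mm above the table) at the -y end of the grey drip tray under the rack. Its axes are the rack's. Push the tab along the rack's +y axis to slide the tray home.
- tray (a joint): How far the drip tray sticks out of the rack along the rack's -y axis, in m: 0 is fully home, against its stop; it starts 0.04 to 0.08 out. It slides with about 1.5 N of friction plus a little damping and stays where it is left.
- ochre_bottle: Small ochre paint bottle with a white cap, 42 mm in diameter, 85 mm high; origin at the centre of its underside. Leave alone.
- umber_bottle: Small dark brown paint bottle with a white cap, 42 mm in diameter, 85 mm high; origin at the centre of its underside. Leave alone.
- brush_jar: Greenish glass jar, 72 mm in diameter, 95 mm high, with brushes that reach about 220 mm above the table; origin at the centre of its underside. Leave alone.
Not all that is in view belongs to the job. There is more than one size of the part that bears palette_blue_center; the job needs the middle-sized. Of the things that look like the part that bears palette_orange_center, the smaller one is meant.

How it is judged:
By the outcome, as a careful person would: the job done as asked, in the order asked, and still so for the second after the job is handed in, with the robot touching nothing.
It also fails if it takes over 72 s, if anything falls off the work surface, if the arm or the gripper's body presses on something with over 40 N, if the wrist force passes 120 N, or if a joint passes its speed limit or range.

## Working session

There is one attempt and no reset: what is moved stays moved. The work goes in short steps, Python scripts to look and compute and a tool call to move; the robot and the scene stay as the last step left them, time stands still between calls to the robot, and variables do not carry over. Pictures are saved under pics/ and viewed, and the job is handed in when it is done.

Besides the shell and the picture viewer there is one more tool, called after "Call:" as a command line: name --argument value ..., lists and objects as JSON in quotes. carry_out: Moves the arm, as the interface text tells. Its arguments: {"type":"object","properties":{"series":{"type":"array"},"force":{"type":"number"}},"required":["series"]}

```bash
ls; mkdir -p pics
python3 - <<'E'
from bench import *
import cv2, numpy as np
print(state()); print(tips_ahead)
for n in("side","top"):
    p,d=capture(n); np.savez(f"pics/{n}0.npz",p=p,d=d); cv2.imwrite(f"pics/{n}0.png",p[:,:,::-1]); c=calibration(n); print(n,c)
E
```

```text
pics
{'time_s': 0.0, 'joint_pos': array([ 1.19670278e+00,  3.79426984e-01,  1.73480460e+00, -4.01896819e-06,
        1.02846630e+00, -3.32984503e-02]), 'dq': array([-0.0013352 ,  0.0010104 ,  0.00107753, -0.00062103, -0.00131231,
        0.00109747]), 'tau': array([ 1.71575307e-04, -7.63736916e+01, -4.34367621e+01,  6.51091081e-02,
        4.23520524e-02, -1.57407299e-04]), 'ee_pos': array([0.23381888, 0.65935349, 0.20416358]), 'ee_rot': array([-1.10103519e-04,  1.69573104e-01,  9.85517456e-01, -5.41537418e-04]), 'ft_force': array([1.31481965, 0.78755693, 0.24940104]), 'moment': array([-0.01597701, -0.06312806,  0.03036411]), 'finger_gap': 0.09164251202877818}
0.022
side {'K': array([[374.65065648,   0.        , 261.7706224 ],
       [  0.        , 374.65065648, 190.60183776],
       [  0.        ,   0.        ,   1.        ]]), 'extrinsics': array([[-0.99152263, -0.12992798, -0.00126373,  0.55008948],
       [-0.06493938,  0.50395076, -0.8612877 ,  0.16052088],
       [ 0.11254223, -0.85390418, -0.50811603,  1.12527818],
       [ 0.        ,  0.        ,  0.        ,  1.        ]])}
top {'K': array([[390.28160328,   0.        , 254.11559173],
       [  0.        , 390.28160328, 190.90689618],
       [  0.        ,   0.        ,   1.        ]]), 'extrinsics': array([[-0.05986388, -0.99819542, -0.00471348, -0.04482039],
       [-0.97575628,  0.05951267, -0.21061321,  0.57626534],
       [ 0.21051366, -0.00800892, -0.97755811,  1.26642309],
       [ 0.        ,  0.        ,  0.        ,  1.        ]])}
```

View pics/side0.png

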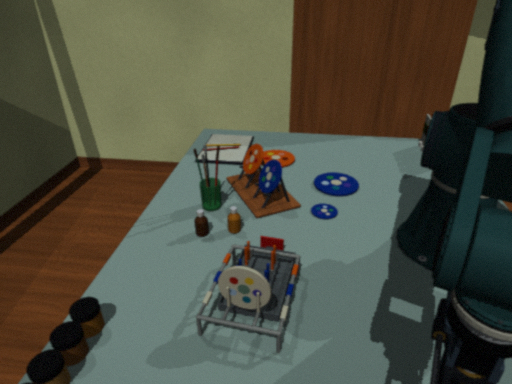

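View pics/top0.png

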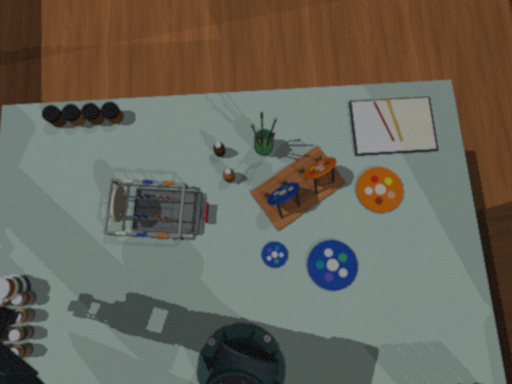

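Candidates (top view). Blue: disc leaning on the stand (283,193), small flat disc (274,254), large flat disc (332,264). The middle-sized one is the stand disc. Orange: disc leaning on the stand (320,168), larger flat disc (379,189). The smaller one is the stand disc. Next I'll check this in a close crop.

```bash
cat > h.py <<'E'
import cv2, numpy as np
from bench import *
def pts(n,p,d,v,u):
    c=calibration(n);K=c["K"];E=c["extrinsics"]
    z=d[v,u]; r=np.stack([(u-K[0,2])/K[0,0]*z,(v-K[1,2])/K[1,1]*z,z],-1)
    return (r-E[:3,3])@E[:3,:3]
def proj(n,P):
    c=calibration(n);K=c["K"];E=c["extrinsics"]
    q=np.atleast_2d(P)@E[:3,:3].T+E[:3,3]; q=q@K.T; return q[:,:2]/q[:,2:]
def raypl(n,u,v,h):
    c=calibration(n);K=c["K"];E=c["extrinsics"]
    r=E[:3,:3].T@np.array([(u-K[0,2])/K[0,0],(v-K[1,2])/K[1,1],1.]); o=-E[:3,:3].T@E[:3,3]
    return o+r*(h-o[2])/r[2]
def crop(p,x0,y0,x1,y1,s,f): cv2.imwrite(f,cv2.resize(p[y0:y1,x0:x1,::-1],None,fx=s,fy=s,interpolation=cv2.INTER_CUBIC))
def masks(p):
    h=cv2.cvtColor(p,cv2.COLOR_RGB2HSV); H,S,V=[h[...,i].astype(int) for i in range(3)]
    return dict(blue=(H>105)&(H<130)&(S>140)&(V>40),orange=(H>4)&(H<16)&(S>190)&(V>100),red=((H<4)|(H>174))&(S>150)&(V>60))
E
python3 - <<'E'
from h import *
for n,b in(("top",(100,110,360,280)),("side",(180,130,360,350))):
    z=np.load(f"pics/{n}0.npz");p,d=z['p'],z['d']
    crop(p,*b,3 if n=="top" else 2.7,f"pics/{n}crop.png")
    for k,m in masks(p).items():
        N,L,st,ce=cv2.connectedComponentsWithStats(m.astype(np.uint8))
        for i in range(1,N):
            if st[i,4]>12:
                v,u=np.where(L==i);q=pts(n,p,d,v,u);print(n,k,st[i],np.median(q,0).round(3),q.min(0).round(3),q.max(0).round(3))
E
```

```text
top blue [143 181   9   2  17] [0.628 0.283 0.065] [0.624 0.27  0.062] [0.63  0.296 0.069]
top blue [268 183  31  22 253] [ 0.536 -0.17   0.135] [ 0.293 -0.219  0.064] [ 0.589 -0.069  1.359]
top blue [137 233   9   3  27] [0.448 0.302 0.066] [ 0.293 -0.069  0.06 ] [0.453 0.318 1.359]
top blue [ 308  240   49   50 1397] [ 0.307 -0.328  0.012] [ 0.231 -0.411  0.002] [ 0.395 -0.069  1.359]
top blue [262 242  25  25 329] [ 0.364 -0.132  0.006] [ 0.293 -0.177 -0.005] [ 0.401 -0.069  1.359]
top orange [303 158  32  22 292] [ 0.617 -0.292  0.124] [ 0.293 -0.355  0.01 ] [ 0.67  -0.069  1.359]
top orange [ 357  168   46   44 1075] [ 0.558 -0.52   0.012] [ 0.293 -0.602  0.003] [ 0.641 -0.069  1.359]
top orange [164 182   8   2  14] [0.619 0.214 0.066] [0.616 0.202 0.06 ] [0.622 0.226 0.07 ]
top orange [158 234   9   3  14] [0.438 0.234 0.066] [0.437 0.221 0.062] [0.445 0.247 0.069]
top red [372 176   5   6  16] [ 0.603 -0.507  0.013] [ 0.592 -0.514  0.006] [ 0.612 -0.5    0.016]
top red [205 203   3  18  33] [0.516 0.088 0.045] [ 0.293 -0.069  0.04 ] [0.544 0.092 1.359]
side blue [259 161  23 
[... 414 characters left out ...]
08] [0.502 0.192 0.008] [0.51  0.316 0.121]
side blue [214 271   7  11  32] [0.627 0.288 0.065] [0.623 0.27  0.063] [0.632 0.304 0.068]
side blue [286 284   8  12  69] [0.449 0.308 0.064] [ 0.429  0.226 -0.003] [0.459 0.951 0.711]
side orange [244 145  50  29 518] [ 0.603 -0.325  0.071] [ 0.429 -0.588  0.002] [0.666 0.951 0.711]
side orange [224 254   6   9  30] [0.618 0.219 0.065] [0.613 0.205 0.062] [0.623 0.234 0.068]
side orange [292 265   6  10  41] [0.44  0.241 0.065] [0.435 0.223 0.061] [0.447 0.254 0.067]
side red [261 236  22  14 201] [0.515 0.095 0.03 ] [0.482 0.087 0.007] [0.545 0.101 0.047]
side red [230 278   7   5  27] [0.568 0.367 0.134] [0.562 0.365 0.128] [0.576 0.369 0.142]
```

View pics/topcrop.png

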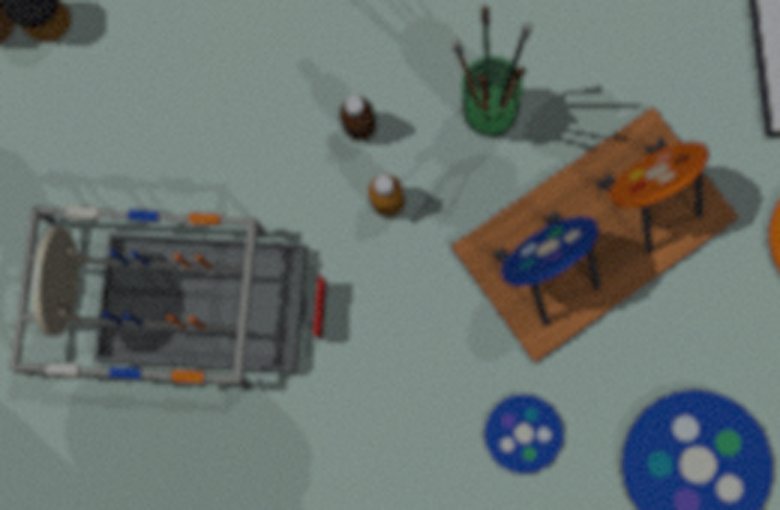

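View pics/sidecrop.png

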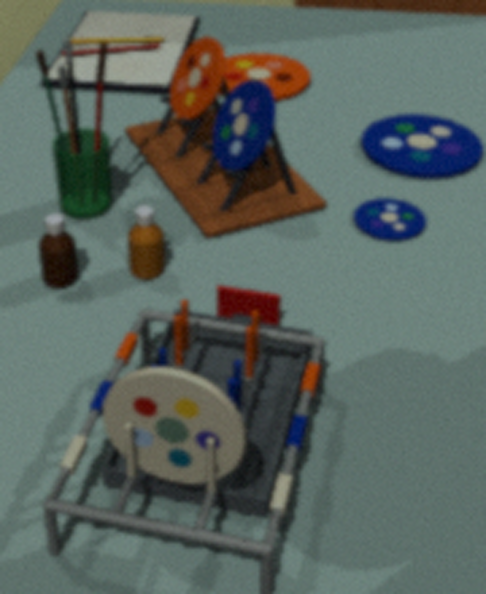

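The crop confirms the choice: the stand discs at (283,193) blue and (320,168) orange are the 120 mm ones. The orange slot is next to the red tab, blue is in the middle and cream is at the far end. Next I'll measure the rack, tines, disc planes and stand.

Run:
```python
from h import *
allp={}
for n in("top","side"):
    z=np.load(f"pics/{n}0.npz");p,d=z['p'],z['d']
    v,u=np.where(d>0);q=pts(n,p,d,v,u)
    # bars
    s=(q[:,2]>.056)&(q[:,2]<.074)&(q[:,0]>.40)&(q[:,0]<.68)&(q[:,1]>.1)&(q[:,1]<.5)
    r=cv2.minAreaRect(q[s,:2].astype(np.float32)); print(n,"bars",s.sum(),r)
    t=q[(np.abs(q[:,0]-.5)<.3)&(np.abs(q[:,1]+.6)<.03)];print("table z",np.median(t[:,2]))
    m=masks(p)
    for k in("blue","orange"):
        a=q[m[k][v,u]&(q[:,2]>.075)&(q[:,2]<.13)&(q[:,1]>.1)&(q[:,1]<.4)]
        for sd in(0,1):
            b=a[(a[:,0]>.535)==sd]
            if len(b): print(n,k,"tine",len(b),b.mean(0).round(4),b.std(0).round(4))
    # discs: plane fit
    for k,c in(("blue",(.545,-.165,.105)),("orange",(.62,-.29,.105))):
        sel=m[k][v,u]&(np.linalg.norm(q-np.array(c),axis=1)<.085)&(q[:,2]>.04)
        a=q[sel]
        for it in range(4):
            c0=a.mean(0);nn=np.linalg.svd(a-c0)[2][2];nn*=np.sign(nn[2]);r_=(a-c0)@nn;a=a[np.abs(r_)<.006]
        # grow: all points within plane
        print(n,k,len(a),"n",nn.round(3),"yaw",np.degrees(np.arctan2(nn[1],nn[0])).round(1),"tilt",np.degrees(np.arcsin(nn[2])).round(1),"res",((a-a.mean(0))@nn).std().round(4))
        e1=np.cross([0,0,1],nn);e1/=np.linalg.norm(e1);e2=np.cross(nn,e1)
        w=np.stack([(a-c0)@e1,(a-c0)@e2],1).astype(np.float32)
        (cx,cy),R=cv2.minEnclosingCircle(w);el=cv2.fitEllipse(cv2.convexHull(w))
        print("   circ",(c0+cx*e1+cy*e2).round(4),round(R,4),"ell",(c0+el[0][0]*e1+el[0][1]*e2).round(4),el[1], "ext",w.min(0),w.max(0))
    print(proj(n,[.54,-.165,.1]))
```

```text
top bars 1017 ((0.5401497483253479, 0.29225772619247437), (0.26118606328964233, 0.1919352263212204), 83.66071319580078)
table z 0.0018643362834402303
top blue tine 3 [0.5046 0.2996 0.121 ] [0.002  0.0109 0.0016]
top blue tine 2 [0.5711 0.2877 0.1159] [0.002  0.0109 0.0016]
top blue 248 n [0.728 0.454 0.513] yaw 31.9 tilt 30.9 res 0.0016
   circ [ 0.5513 -0.173   0.112 ] 0.0602 ell [ 0.5501 -0.1712  0.1122] (0.10934729129076004, 0.11841703951358795) ext [-0.05786819 -0.07103542] [0.0503113 0.0437617]
top orange 279 n [0.724 0.456 0.518] yaw 32.2 tilt 31.2 res 0.0018
   circ [ 0.6307 -0.3009  0.1114] 0.0613 ell [ 0.6293 -0.2974  0.1103] (0.11058951169252396, 0.12184644490480423) ext [-0.05815209 -0.07009169] [0.04967113 0.05072961]
[[280.59232739 196.52429017]]
side bars 1677 ((0.5385990142822266, 0.29738596081733704), (0.261095255613327, 0.19177713990211487), 83.40789794921875)
table z -0.0003134619110273584
side blue tine 48 [0.5054 0.3064 0.1074] [0.0051 0.0229 0.011 ]
side blue tine 17 [0.57   0.2826 0.1126] [0.0017 0.0021 0.005 ]
side orange tine 13 [0.4956 0.2292 0.1172] [0.0017 0.011  0.004 ]
side orange tine 7 [0.5636 0.2232 0.1103] [0.0013 0.0117 0.0094]
side blue 410 n [0.734 0.462 0.499] yaw 32.2 tilt 29.9 res 0.0016
   circ [ 0.5512 -0.1665  0.1072] 0.0619 ell [ 0.5519 -0.1657  0.1054] (0.11294084787368774, 0.12250323593616486) ext [-0.068692   -0.06032993] [0.0512638  0.05495216]
side orange 284 n [0.733 0.457 0.504] yaw 31.9 tilt 30.3 res 0.0017
   circ [ 0.6282 -0.2906  0.107 ] 0.0576 ell [ 0.6285 -0.2907  0.1066] (0.11108586937189102, 0.11351380497217178) ext [-0.06282371 -0.05813109] [0.04885728 0.05445701]
[[272.33343171 177.73498061]]
```

Call:
carry_out --series '[{"rotation": [0,0,7],"translation": [0,0,-0.01],"gripper": 0},{"rotation": [0,0,7],"translation": [0,0,-0.01],"gripper": 0},{"rotation": [0,0,7],"translation": [0,0,-0.01],"gripper": 0},{"rotation": [0,0,7],"translation": [0,0,-0.01],"gripper": 0},{"rotation": [0,0,7],"translation": [0,0,-0.01],"gripper": 0},{"rotation": [0,0,7],"translation": [0,0,-0.01],"gripper": 0},{"rotation": [0,0,7],"translation": [0,0,-0.01],"gripper": 0},{"rotation": [0,0,7],"translation": [0,0,-0.01],"gripper": 0}]'

```text
time_s: 0.77
ee_pos: [0.2339, 0.6595, 0.2849]
ee_rot: [0.0, 0.615, 0.789, -0.0]
ft_force: [0.8, 0.3, -1.2]
finger_gap: 0.0405
```

Call:
carry_out --series '[{"rotation": [0,0,7],"translation": [0,0,0],"gripper": 0},{"rotation": [0,0,7],"translation": [0,0,0],"gripper": 0},{"rotation": [0,0,7],"translation": [0,0,0],"gripper": 0},{"rotation": [0,0,0],"translation": [-0.032,0.019,0],"gripper": 0},{"rotation": [0,0,0],"translation": [-0.032,0.019,0],"gripper": 0},{"rotation": [0,0,0],"translation": [-0.032,0.019,0],"gripper": 0},{"rotation": [0,0,0],"translation": [-0.032,0.019,0],"gripper": 0},{"rotation": [0,0,0],"translation": [-0.032,0.019,0],"gripper": 0}]'

```text
time_s: 1.43
ee_pos: [0.3104, 0.4882, 0.2844]
ee_rot: [0.0, 0.746, 0.666, -0.0]
ft_force: [0.0, 0.1, 0.6]
finger_gap: 0.0002
```

Call:
carry_out --series '[{"rotation": [0,0,0],"translation": [-0.032,0.019,0],"gripper": 0},{"rotation": [0,0,0],"translation": [-0.032,0.019,0],"gripper": 0},{"rotation": [0,0,0],"translation": [-0.032,0.019,0],"gripper": 0},{"rotation": [0,0,0],"translation": [-0.032,0.019,0],"gripper": 0},{"rotation": [0,0,0],"translation": [-0.032,0.019,0],"gripper": 0},{"rotation": [0,0,0],"translation": [-0.032,0.019,0],"gripper": 0},{"rotation": [0,0,0],"translation": [-0.032,0.019,0],"gripper": 0},{"rotation": [0,0,0],"translation": [-0.032,0.019,0],"gripper": 0}]'

```text
time_s: 2.1
ee_pos: [0.4323, 0.2166, 0.2848]
ee_rot: [0.0, 0.746, 0.666, 0.0]
ft_force: [0.2, 1.2, 0.0]
finger_gap: 0.0004
```

```bash
cat >> h.py <<'E'
from scipy.spatial.transform import Rotation as Ro
def R0():
    w,x,y,z=state()["ee_rot"]; return Ro.from_quat([x,y,z,w])
def orient(yaw,tilt=0):
    y=np.radians(yaw); Y=np.array([np.cos(y),np.sin(y),0]); Z=np.array([0,0,-1.]); 
    return Ro.from_matrix(np.stack([np.cross(Y,Z),Y,Z],1))*Ro.from_rotvec([-np.radians(tilt),0,0])
def go(pos,R=None):
    s=state(); r=R0(); d=np.array(pos)-s["ee_pos"]
    print("pos",s["ee_pos"].round(4),"t",round(s["time_s"],2),"F",s["ft_force"].round(1),"gap",round(s["finger_gap"],4),"j",s["joint_pos"].round(2))
    print("tool delta now",r.inv().apply(d).round(4))
    if R is not None:
        print("rotvec",np.degrees((r.inv()*R).as_rotvec()).round(2),"delta after rot",R.inv().apply(d).round(4))
RC=np.array([.5394,.2948]);RY=-6.5
def rack(x,y,z):
    a=np.radians(RY);c,s=np.cos(a),np.sin(a); return np.array([RC[0]+c*x-s*y,RC[1]+s*x+c*y,z])
E
python3 - <<'E'
from h import *
go(rack(0,-.25,.047),orient(RY))
E
```

```text
pos [0.4323 0.2166 0.2848] t 2.1 F [0.2 1.2 0. ] gap 0.0004 j [ 0.42 -0.07  2.1   0.    1.11  0.53]
tool delta now [-0.1601  0.0976  0.2378]
rotvec [ 0.   -0.   -0.02] delta after rot [-0.1602  0.0976  0.2378]
```

Call:
carry_out --series '[{"rotation": [0,0,0],"translation": [-0.032,0.019,0],"gripper": 0},{"rotation": [0,0,0],"translation": [-0.032,0.019,0],"gripper": 0},{"rotation": [0,0,0],"translation": [-0.032,0.019,0],"gripper": 0},{"rotation": [0,0,0],"translation": [-0.032,0.02,0],"gripper": 0},{"rotation": [0,0,0],"translation": [-0.032,0.02,0],"gripper": 0},{"rotation": [0,0,0],"translation": [0,0,0.04],"gripper": 0},{"rotation": [0,0,0],"translation": [0,0,0.04],"gripper": 0},{"rotation": [0,0,0],"translation": [0,0,0.04],"gripper": 0}]'

```text
time_s: 2.77
ee_pos: [0.5105, 0.0476, 0.1637]
ee_rot: [0.0, 0.747, 0.665, 0.001]
ft_force: [2.0, 0.2, -0.3]
finger_gap: 0.0003
```

Call:
carry_out --series '[{"rotation": [0,0,0],"translation": [0,0,0.04],"gripper": 0},{"rotation": [0,0,0],"translation": [0,0,0.04],"gripper": 0},{"rotation": [0,0,0],"translation": [0,0,0.03],"gripper": 0},{"rotation": [0,0,0],"translation": [0,0,0.007],"gripper": 0},{"rotation": [0,0,0],"translation": [0,0,0],"gripper": 0},{"rotation": [0,0,0],"translation": [0,0,0],"gripper": 0},{"rotation": [0,0,0],"translation": [0,0,0],"gripper": 0},{"rotation": [0,0,0],"translation": [0,0,0],"gripper": 0}]'

```text
time_s: 3.43
ee_pos: [0.5116, 0.0485, 0.0498]
ee_rot: [0.001, 0.746, 0.666, 0.001]
ft_force: [-0.1, 0.2, 0.3]
finger_gap: 0.0005
```

Run:
```python
from h import *
go(rack(0,-.15,.047),orient(RY))
for n in("top","side"):
    p,d=capture(n);np.savez(f"pics/{n}1.npz",p=p,d=d)
    tip=state()["ee_pos"]+[0,0,-.022]; print(n,proj(n,tip))
    c=proj(n,rack(0,-.2,.03))[0].astype(int); crop(p,c[0]-60,c[1]-60,c[0]+60,c[1]+60,5,f"pics/{n}1.png"); print(c-60)
```

```text
pos [0.5116 0.0485 0.0498] t 3.43 F [-0.1  0.2  0.3] gap 0.0005 j [ 0.05  0.34  2.16 -0.    0.64  0.16]
tool delta now [ 0.0979 -0.0003  0.0028]
rotvec [ 0.17 -0.03 -0.02] delta after rot [ 0.0979 -0.0003  0.0028]
top [[218.19680819 212.43279131]]
[144 151]
side [[274.03213925 233.21062556]]
[210 182]
```

View pics/side1.png

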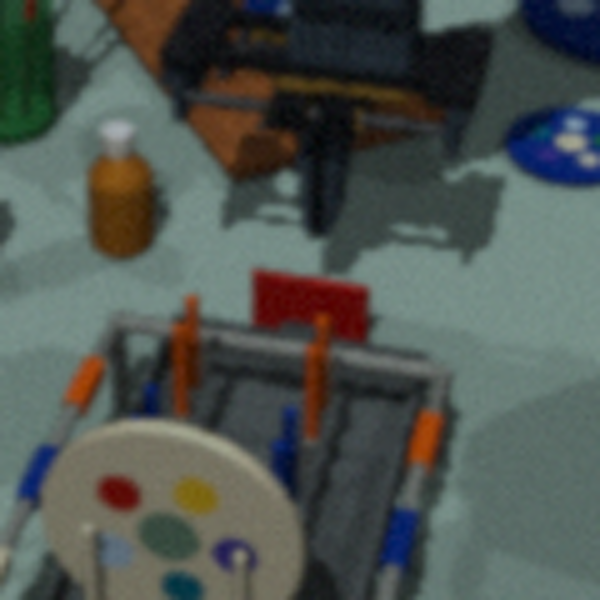

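View pics/top1.png

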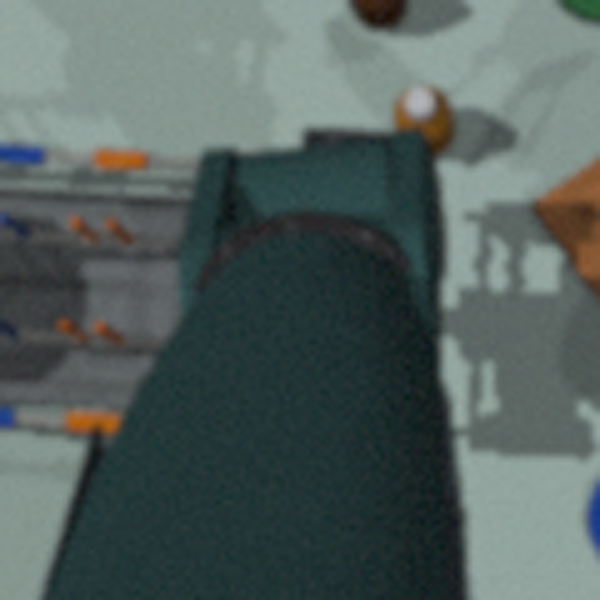

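Run:
```python
from h import *
z=np.load("pics/side1.npz");p,d=z['p'],z['d']
for r in range(204,238,2):
    u=np.arange(271,277);q=pts("side",p,d,np.full(6,r),u);print(r,p[r,271:277].mean(1).astype(int),q[2].round(3),q[4].round(3))
```

```text
204 [33 48 36 23 14 16] [0.512 0.087 0.156] [0.507 0.084 0.155]
206 [12 20 17 19  8 14] [0.512 0.088 0.15 ] [0.506 0.088 0.151]
208 [18 13 14 12  8 14] [0.512 0.089 0.144] [0.506 0.087 0.143]
210 [18 17  5  8 11 13] [0.429 0.951 0.711] [0.508 0.07  0.126]
212 [11 11 13 14 16 21] [0.514 0.066 0.116] [0.508 0.066 0.116]
214 [32 20 13 21 26 30] [0.514 0.063 0.107] [0.508 0.069 0.111]
216 [34 22 15 23 31 35] [0.514 0.063 0.1  ] [0.508 0.066 0.102]
218 [37 23 16 20 29 35] [0.513 0.066 0.094] [0.507 0.069 0.097]
220 [36 18 17 25 36 34] [0.514 0.064 0.086] [0.507 0.07  0.091]
222 [34 23 11 20 34 32] [0.513 0.065 0.08 ] [0.507 0.069 0.083]
224 [43 21 19 22 30 32] [0.513 0.067 0.074] [0.507 0.067 0.075]
226 [46 24 13 24 27 37] [0.513 0.067 0.067] [0.507 0.066 0.067]
228 [78 48 32 33 44 55] [0.513 0.068 0.061] [0.507 0.066 0.06 ]
230 [122 114 115 100  83  67] [ 0.52  -0.005 -0.001] [ 0.513 -0.005 -0.   ]
232 [132 130 121  95  73  69] [ 0.519  0.004 -0.002] [ 0.512  0.005 -0.   ]
234 [130 131 123  94  73  64] [ 0.517  0.017 -0.   ] [ 0.511  0.014 -0.001]
236 [119 119 114  96  79  82] [ 0.516  0.026 -0.001] [ 0.51   0.025 -0.001]
```

The side view puts the closed fingertips near z≈0.058, at (274,228), while the state implies 0.028. I'll check this with all the gripper points before going lower.

Run:
```python
from h import *
z=np.load("pics/side1.npz");p,d=z['p'],z['d']
v,u=np.where(d>0);q=pts("side",p,d,v,u)
s=(abs(q[:,0]-.511)<.12)&(q[:,1]>.0)&(q[:,1]<.13)&(q[:,2]>.05)&(q[:,2]<.3)
a=q[s]
for zz in np.arange(.05,.3,.01):
    b=a[(a[:,2]>=zz)&(a[:,2]<zz+.01)]
    if len(b)>1:print(zz.round(2),len(b),b[:,:2].min(0).round(3),b[:,:2].max(0).round(3))
crop(p,215,90,345,240,5,"pics/side1b.png")
```

```text
0.05 20 [0.507 0.005] [0.631 0.067]
0.06 19 [0.501 0.038] [0.522 0.069]
0.07 27 [0.501 0.04 ] [0.522 0.07 ]
0.08 22 [0.499 0.035] [0.522 0.069]
0.09 29 [0.499 0.039] [0.525 0.07 ]
0.1 29 [0.498 0.044] [0.525 0.072]
0.11 33 [0.498 0.047] [0.526 0.07 ]
0.12 16 [0.5   0.064] [0.525 0.071]
0.13 19 [0.432 0.026] [0.595 0.096]
0.14 100 [0.433 0.039] [0.595 0.097]
0.15 195 [0.435 0.01 ] [0.595 0.097]
0.16 158 [0.421 0.021] [0.603 0.099]
0.17 516 [0.421 0.005] [0.603 0.098]
0.18 150 [0.424 0.011] [0.601 0.097]
0.19 83 [0.459 0.034] [0.531 0.083]
0.2 93 [0.459 0.033] [0.531 0.079]
0.21 70 [0.46  0.035] [0.529 0.079]
0.22 44 [0.458 0.025] [0.53  0.092]
0.23 173 [0.458 0.019] [0.545 0.094]
0.24 136 [0.474 0.035] [0.548 0.09 ]
0.25 62 [0.481 0.059] [0.54  0.082]
0.26 70 [0.472 0.052] [0.549 0.092]
0.27 32 [0.472 0.042] [0.541 0.089]
0.28 39 [0.482 0.105] [0.535 0.111]
0.29 80 [0.474 0.105] [0.542 0.115]
```

View pics/side1b.png

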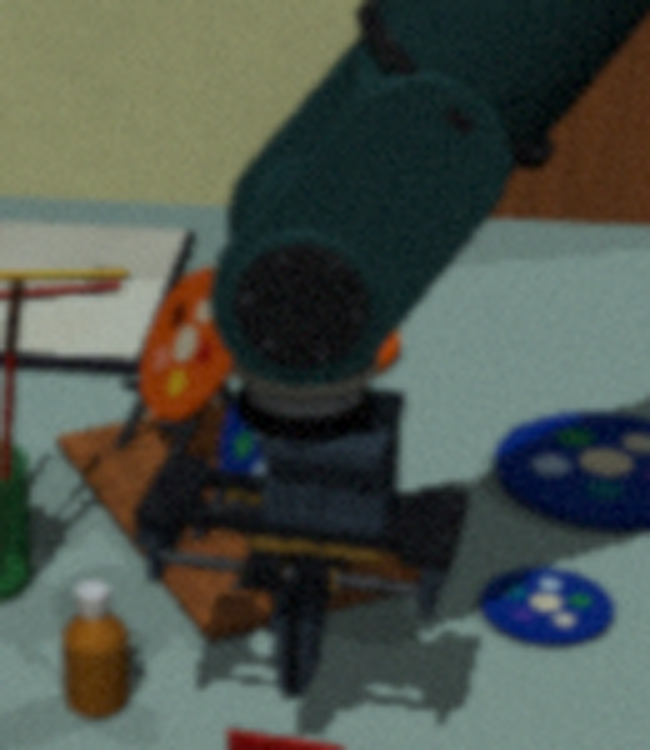

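Call:
carry_out --series '[{"rotation": [0,0,0],"translation": [0,0,0.008],"gripper": 0},{"rotation": [0,0,0],"translation": [0,0,0.007],"gripper": 0},{"rotation": [0,0,0],"translation": [0,0,0],"gripper": 0},{"rotation": [0,0,0],"translation": [0,0,0],"gripper": 0},{"rotation": [0,0,0],"translation": [0,0,0],"gripper": 0},{"rotation": [0,0,0],"translation": [0,0,0],"gripper": 0},{"rotation": [0,0,0],"translation": [0,0,0],"gripper": 0},{"rotation": [0,0,0],"translation": [0,0,0],"gripper": 0}]'

```text
time_s: 4.2
ee_pos: [0.5104, 0.0484, 0.0329]
ee_rot: [0.0, 0.746, 0.666, 0.0]
ft_force: [0.4, -0.0, 0.8]
finger_gap: 0.0005
```

```bash
cat >> h.py <<'E'
def tipz():
    p,d=capture("side");e=state()["ee_pos"]
    v,u=np.where(d>0);q=pts("side",p,d,v,u)
    s=(abs(q[:,0]-e[0])<.008)&(q[:,1]>e[1]+.01)&(q[:,1]<e[1]+.025)&(q[:,2]>.004)
    a=q[s]; print("finger z low",np.sort(a[:,2])[:6].round(3),"y face",np.median(a[:,1]).round(4), "ee",e.round(4))
    return p,d
E
python3 - <<'E'
from h import *
p,d=tipz();crop(p,210,182,330,302,5,"pics/side2.png")
go(rack(0,-.15,.047),orient(RY))
E
```

```text
finger z low [0.043 0.043 0.044 0.044 0.045 0.046] y face 0.0671 ee [0.5104 0.0484 0.0329]
pos [0.5104 0.0484 0.0329] t 4.25 F [-0.1  0.  -1. ] gap 0.0007 j [ 0.05  0.38  2.16 -0.    0.61  0.16]
tool delta now [ 0.0981  0.0009 -0.0141]
rotvec [ 0.01 -0.   -0.02] delta after rot [ 0.0981  0.001  -0.0141]
```

View pics/side2.png

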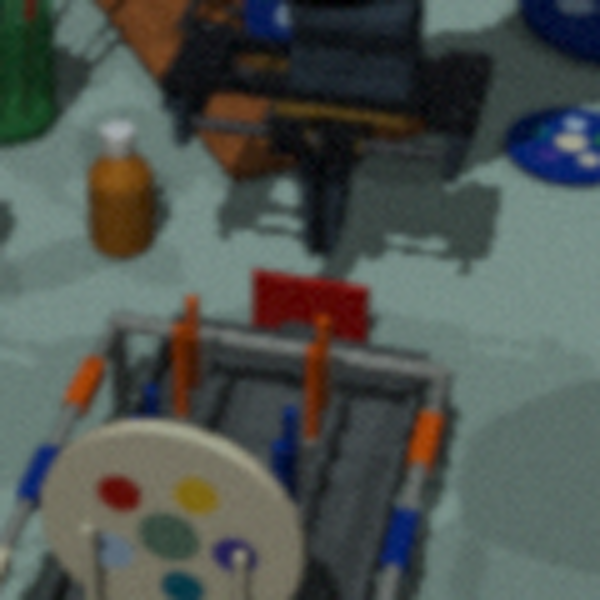

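Call:
carry_out --series '[{"rotation": [0,0,0],"translation": [0,0,0.003],"gripper": 0},{"rotation": [0,0,0],"translation": [0,0,0.003],"gripper": 0},{"rotation": [0,0,0],"translation": [0,0,0.003],"gripper": 0},{"rotation": [0,0,0],"translation": [0,0,0.002],"gripper": 0},{"rotation": [0,0,0],"translation": [0,0,0.001],"gripper": 0},{"rotation": [0,0,0],"translation": [0,0,0],"gripper": 0},{"rotation": [0,0,0],"translation": [0,0,0],"gripper": 0},{"rotation": [0,0,0],"translation": [0,0,0],"gripper": 0}]'

```text
time_s: 4.92
ee_pos: [0.5104, 0.0484, 0.0209]
ee_rot: [0.0, 0.746, 0.666, 0.0]
ft_force: [0.2, 0.9, 0.4]
finger_gap: 0.0007
```

Run:
```python
from h import *
p,d=tipz();crop(p,210,182,330,302,5,"pics/side3.png")
```

```text
finger z low [0.03  0.031 0.032 0.035 0.035 0.036] y face 0.0672 ee [0.5104 0.0484 0.0209]
```

View pics/side3.png

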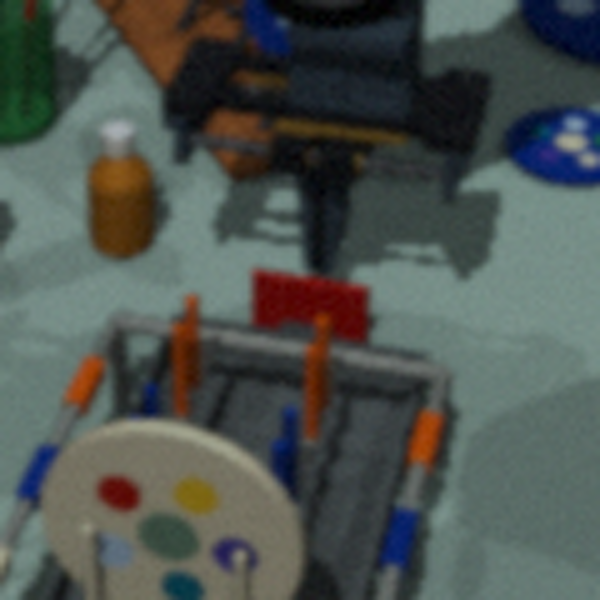

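Call:
carry_out --series '[{"rotation": [0,0,0],"translation": [0.005,0,0.002],"gripper": 0},{"rotation": [0,0,0],"translation": [0.007,0,0.002],"gripper": 0},{"rotation": [0,0,0],"translation": [0.007,0,0],"gripper": 0},{"rotation": [0,0,0],"translation": [0.007,0,0],"gripper": 0},{"rotation": [0,0,0],"translation": [0.007,0,0],"gripper": 0},{"rotation": [0,0,0],"translation": [0.007,0,0],"gripper": 0},{"rotation": [0,0,0],"translation": [0.007,0,0],"gripper": 0},{"rotation": [0,0,0],"translation": [0.007,0,0],"gripper": 0}]'

```text
time_s: 5.63
ee_pos: [0.5164, 0.1028, 0.0168]
ee_rot: [-0.0, 0.746, 0.666, -0.0]
ft_force: [-1.1, -1.7, -1.4]
finger_gap: 0.0001
```

Run:
```python
from h import *
p,d=tipz();crop(p,210,182,330,302,5,"pics/side4.png");print(state()["ft_force"])
```

```text
finger z low [0.029 0.03  0.03  0.031 0.031 0.031] y face 0.1232 ee [0.5167 0.1036 0.0169]
[-0.20137692  0.76690578 -0.42000178]
```

View pics/side4.png

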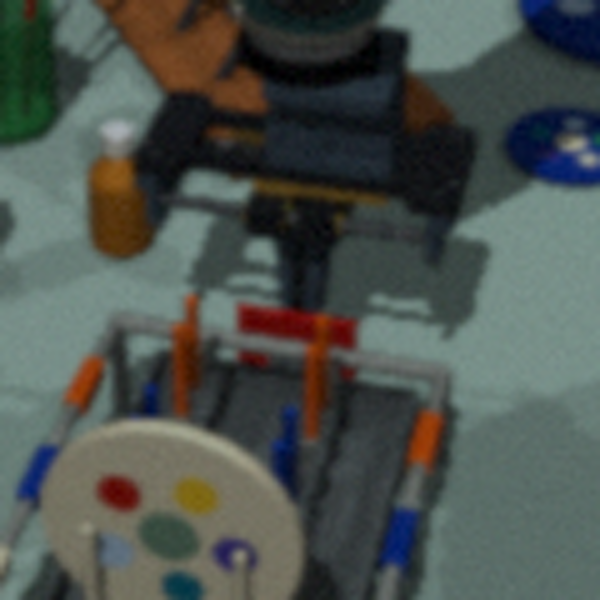

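Call:
carry_out --series '[{"rotation": [0,0,0],"translation": [0.005,0,0],"gripper": 0},{"rotation": [0,0,0],"translation": [0.005,0,0],"gripper": 0},{"rotation": [0,0,0],"translation": [0.003,0,0],"gripper": 0},{"rotation": [0,0,0],"translation": [0.002,0,0],"gripper": 0},{"rotation": [0,0,0],"translation": [0.002,0,0],"gripper": 0},{"rotation": [0,0,0],"translation": [0.002,0,0],"gripper": 0},{"rotation": [0,0,0],"translation": [0.002,0,0],"gripper": 0},{"rotation": [0,0,0],"translation": [0.002,0,0],"gripper": 0}]'

```text
time_s: 6.35
ee_pos: [0.5191, 0.125, 0.0169]
ee_rot: [0.0, 0.746, 0.666, 0.0]
ft_force: [0.7, -1.3, 1.7]
finger_gap: 0.0003
```

Call:
carry_out --series '[{"rotation": [0,0,0],"translation": [0.002,0,0],"gripper": 0},{"rotation": [0,0,0],"translation": [0.002,0,0],"gripper": 0},{"rotation": [0,0,0],"translation": [0.002,0,0],"gripper": 0},{"rotation": [0,0,0],"translation": [0.002,0,0],"gripper": 0},{"rotation": [0,0,0],"translation": [0.001,0,0],"gripper": 0},{"rotation": [0,0,0],"translation": [0.001,0,0],"gripper": 0},{"rotation": [0,0,0],"translation": [0.001,0,0],"gripper": 0},{"rotation": [0,0,0],"translation": [0.001,0,0],"gripper": 0}]'

```text
time_s: 7.02
ee_pos: [0.5202, 0.1357, 0.0168]
ee_rot: [0.0, 0.746, 0.666, -0.001]
ft_force: [2.3, -30.4, 7.6]
finger_gap: 0.0005
```

Run:
```python
from h import *
p,d=tipz();crop(p,210,182,330,302,5,"pics/side5.png");s=state();print(s["ft_force"],s["moment"])
e=s["ee_pos"];dd=e[:2]-RC;print("rack y",dd@[-np.sin(np.radians(RY)),np.cos(np.radians(RY))])
```

```text
finger z low [0.014 0.014 0.015 0.015 0.018 0.018] y face 0.1574 ee [0.5202 0.1356 0.0168]
[  1.42403723 -20.0151337    4.7711656 ] [-3.45629776 -0.15646062 -0.03263336]
rack y -0.1603728969978661
```

View pics/side5.png

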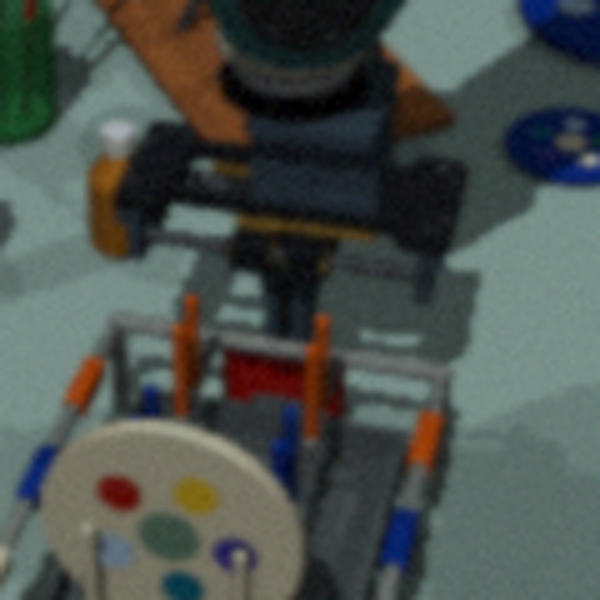

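Call:
carry_out --series '[{"rotation": [0,0,0],"translation": [-0.015,0,0],"gripper": 0},{"rotation": [0,0,0],"translation": [-0.02,0,0],"gripper": 0},{"rotation": [0,0,0],"translation": [0,0,-0.035],"gripper": 0},{"rotation": [0,0,0],"translation": [0,0,-0.04],"gripper": 60},{"rotation": [0,0,0],"translation": [0,0,-0.04],"gripper": 60},{"rotation": [0,0,0],"translation": [0,0,-0.04],"gripper": 60},{"rotation": [0,0,-7],"translation": [0,0,-0.03],"gripper": 60},{"rotation": [0,0,-7],"translation": [0,0,0],"gripper": 60}]'

```text
time_s: 7.73
ee_pos: [0.5193, 0.1026, 0.2081]
ee_rot: [0.003, 0.658, 0.753, 0.003]
ft_force: [1.3, -0.7, 1.7]
finger_gap: 0.0306
```

Call:
carry_out --series '[{"rotation": [0,0,-7],"translation": [-0.035,0,0],"gripper": 60},{"rotation": [0,0,-7],"translation": [-0.035,0,0],"gripper": 60},{"rotation": [0,0,-7],"translation": [-0.035,0,0],"gripper": 60},{"rotation": [0,0,-3.5],"translation": [-0.035,0,0],"gripper": 60},{"rotation": [-6,0,0],"translation": [0,0,0],"gripper": 60},{"rotation": [-6,0,0],"translation": [0,0,0],"gripper": 60},{"rotation": [-6,0,0],"translation": [0,0,0],"gripper": 60},{"rotation": [-6,0,0],"translation": [0,0,0],"gripper": 60}]'

```text
time_s: 8.4
ee_pos: [0.5586, -0.0289, 0.2023]
ee_rot: [0.104, 0.477, 0.853, 0.183]
ft_force: [0.8, 0.0, 0.5]
finger_gap: 0.0549
```

Run:
```python
from h import *
p,d=capture("side");crop(p,210,182,330,302,5,"pics/side6.png")
go((.504,-.199,.193),orient(32,30))
z0=np.load("pics/side0.npz")
m=masks(p)["red"];v,u=np.where(m&(np.arange(512)[None]<300)&(np.arange(384)[:,None]>225));q=pts("side",p,d,v,u);print(np.median(q,0))
```

```text
pos [ 0.5568 -0.028   0.2009] t 8.45 F [ 0.1  1.4 -4.3] gap 0.0545 j [-0.24  0.05  2.21  0.52  0.64 -1.18]
tool delta now [-0.1178 -0.1257 -0.0492]
rotvec [-5.27  0.14 -0.3 ] delta after rot [-0.1171 -0.1212 -0.0609]
[0.54153444 0.15968285 0.02589993]
```

View pics/side6.png

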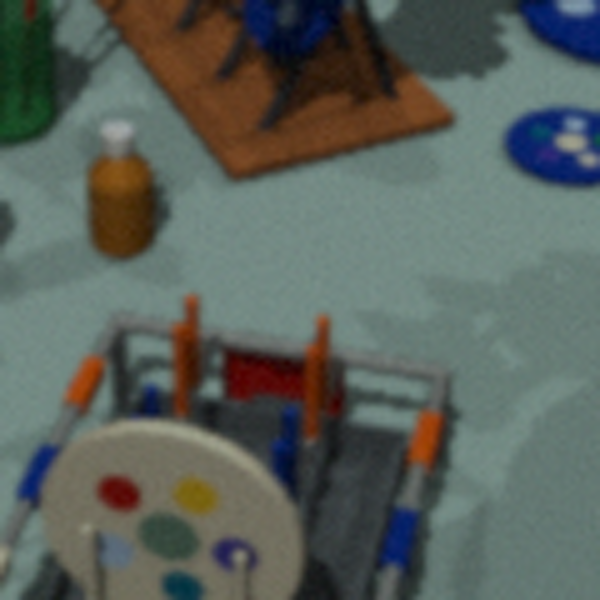

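Call:
carry_out --series '[{"rotation": [-5.3,0,0],"translation": [0,0,-0.02],"gripper": 60},{"rotation": [0,0,0],"translation": [-0.01,-0.02,-0.02],"gripper": 60},{"rotation": [0,0,0],"translation": [-0.02,-0.02,-0.02],"gripper": 60},{"rotation": [0,0,0],"translation": [-0.022,-0.02,0],"gripper": 60},{"rotation": [0,0,0],"translation": [-0.022,-0.02,0],"gripper": 60},{"rotation": [0,0,0],"translation": [-0.022,-0.02,0],"gripper": 60},{"rotation": [0,0,0],"translation": [-0.021,-0.02,0],"gripper": 60},{"rotation": [0,0,0],"translation": [0,0,0],"gripper": 60}]'

```text
time_s: 9.12
ee_pos: [0.5063, -0.2004, 0.1947]
ee_rot: [0.122, 0.473, 0.844, 0.22]
ft_force: [-0.7, 1.1, 0.0]
finger_gap: 0.0548
```

Run:
```python
from h import *
go((.504,-.199,.193),orient(32,30))
for n in("side","top"):
    p,d=capture(n);np.savez(f"pics/{n}7.npz",p=p,d=d)
    b=(225,110,325,210) if n=="side" else (240,130,360,260)
    crop(p,*b,5,f"pics/{n}7.png")
    r=R0();e=state()["ee_pos"]
    for off in(0,.031):
      for s in(-1,1):
        print(n,off,proj(n,e+r.apply([0,s*.03,.022-off]))-b[:2], "world",proj(n,e+r.apply([0,s*.03,.022])+[0,0,off])-b[:2])
```

```text
pos [ 0.5063 -0.2004  0.1947] t 9.12 F [-0.7  1.1  0. ] gap 0.0548 j [-0.66  0.09  2.2   0.7   0.79 -1.69]
tool delta now [ 0.0024 -0.0019  0.0009]
rotvec [-0.87  0.13 -0.51] delta after rot [ 0.0024 -0.0019  0.0009]
side 0 [[62.53815873 46.89033981]] world [[62.53815873 46.89033981]]
side 0 [[48.76902769 41.67117415]] world [[48.76902769 41.67117415]]
side 0.031 [[66.76856739 38.83284649]] world [[62.84872414 38.52755613]]
side 0.031 [[53.01916045 33.36181168]] world [[48.91115035 33.01552462]]
top 0 [[56.00013537 76.47203113]] world [[56.00013537 76.47203113]]
top 0 [[46.84289506 60.99619496]] world [[46.84289506 60.99619496]]
top 0.031 [[59.8594467  78.95139702]] world [[57.02452143 74.71736817]]
top 0.031 [[50.53784029 63.13040672]] world [[47.64596023 58.80934606]]
```

View pics/side7.png

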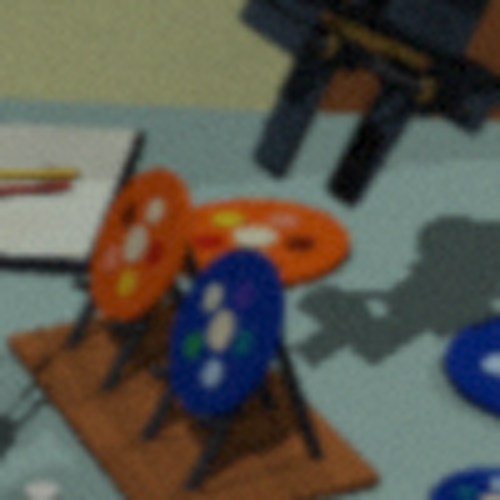

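View pics/top7.png

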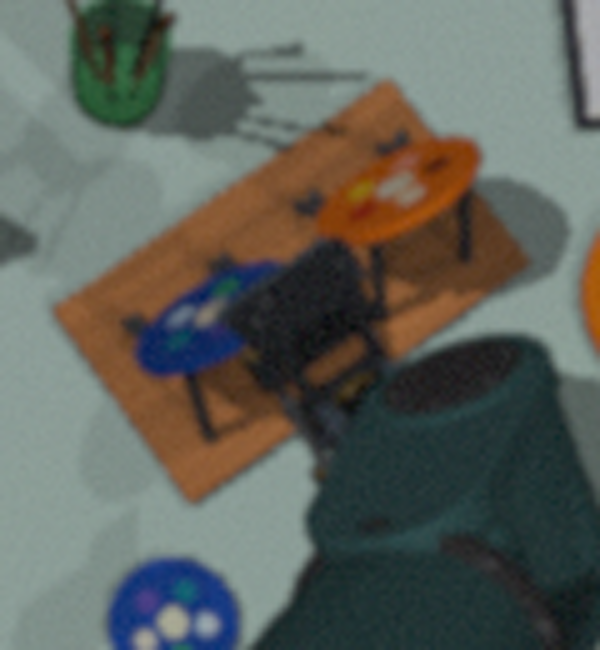

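Run:
```python
from h import *
u=-orient(32,30).as_matrix()[:,2]
C=np.array([.548,-.171,.103])
for n,b in(("side",(225,110)),("top",(240,130))):
    for t in(0,.06,.113): print(n,t,((proj(n,C+t*u)[0]-b)*5).round(0))
r=R0();e=state()["ee_pos"];tip=e+r.apply([0,0,-.009]);print("tip",tip.round(4),"expected",(C+.113*u).round(4), "in disc frame x,y,z",orient(32,30).inv().apply(tip-C).round(4))
# board corners from top
z=np.load("pics/top7.npz")
for px in((53,310),(193,503),(528,260),(388,82)): print(raypl("top",240+px[0]/5,130+px[1]/5,.012).round(4))
```

```text
side 0 [226. 330.]
side 0.06 [267. 253.]
side 0.113 [304. 184.]
top 0 [211. 319.]
top 0.06 [245. 341.]
top 0.113 [278. 361.]
tip [ 0.503  -0.2     0.2036] expected [ 0.5001 -0.2009  0.2009] in disc frame x,y,z [-0.0008  0.0039 -0.1139]
[ 0.5799 -0.0673  0.012 ]
[ 0.438 -0.156  0.012]
[ 0.5956 -0.4055  0.012 ]
[ 0.7335 -0.319   0.012 ]
```

Call:
carry_out --series '[{"rotation": [-0.9,0,-0.5],"translation": [0.001,-0.004,0],"gripper": 60},{"rotation": [0,0,0],"translation": [0,0,0.02],"gripper": 60},{"rotation": [0,0,0],"translation": [0,0,0.02],"gripper": 60},{"rotation": [0,0,0],"translation": [0,0,0.015],"gripper": 60},{"rotation": [0,0,0],"translation": [0,0,0.01],"gripper": 60},{"rotation": [0,0,0],"translation": [0,0,0.005],"gripper": 60},{"rotation": [0,0,0],"translation": [0,0,0],"gripper": 60},{"rotation": [0,0,0],"translation": [0,0,0],"gripper": 60}]'

```text
time_s: 9.88
ee_pos: [0.5337, -0.1795, 0.1343]
ee_rot: [0.128, 0.467, 0.845, 0.227]
ft_force: [0.3, 0.1, -0.5]
finger_gap: 0.0553
```

```bash
cat >> h.py <<'E'
U=-orient(32,30).as_matrix()[:,2]
CB=np.array([.548,-.171,.103]);CO=np.array([.626,-.2965,.103])
def rel(C):
    r=R0();e=state()["ee_pos"];tip=e+r.apply([0,0,-.009]);print("tip",tip.round(4),"disc frame",orient(32,30).inv().apply(tip-C).round(4),"rot err",np.degrees((r.inv()*orient(32,30)).as_rotvec()).round(2),"F",state()["ft_force"].round(1),"gap",round(state()["finger_gap"],4))
E
python3 - <<'E'
from h import *
rel(CB)
p,d=capture("side");crop(p,225,110,325,210,6,"pics/side8.png")
E
```

```text
tip [ 0.5299 -0.1819  0.1421] disc frame [ 0.0003  0.0012 -0.0444] rot err [0.2  0.17 0.21] F [ 0.3  0.1 -0.5] gap 0.0553
```

View pics/side8.png

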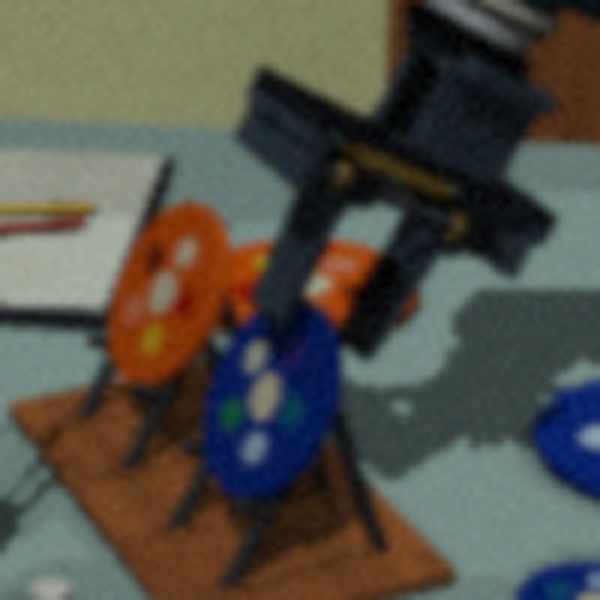

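Call:
carry_out --series '[{"rotation": [0,0,0],"translation": [0,-0.001,0.006],"gripper": 60},{"rotation": [0,0,0],"translation": [0,0,0.005],"gripper": 50},{"rotation": [0,0,0],"translation": [0,0,0],"gripper": 40},{"rotation": [0,0,0],"translation": [0,0,0],"gripper": 30},{"rotation": [0,0,0],"translation": [0,0,0],"gripper": 24},{"rotation": [0,0,0],"translation": [0,0,0],"gripper": 19},{"rotation": [0,0,0],"translation": [0,0,0],"gripper": 16},{"rotation": [0,0,0],"translation": [0,0,0],"gripper": 13}]' --force 15

```text
time_s: 10.6
ee_pos: [0.5376, -0.1775, 0.124]
ee_rot: [0.128, 0.467, 0.845, 0.227]
ft_force: [2.2, 2.8, 3.5]
finger_gap: 0.0125
```

Call:
carry_out --series '[{"rotation": [0,0,0],"translation": [0,0,0],"gripper": 10},{"rotation": [0,0,0],"translation": [0,0,0],"gripper": 8},{"rotation": [0,0,0],"translation": [0,0,0],"gripper": 6},{"rotation": [0,0,0],"translation": [0,0,0],"gripper": 4},{"rotation": [0,0,0],"translation": [0,0,0],"gripper": 2},{"rotation": [0,0,0],"translation": [0,0,0],"gripper": 0},{"rotation": [0,0,0],"translation": [0,0,0],"gripper": 0},{"rotation": [0,0,0],"translation": [0,0,0],"gripper": 0}]' --force 20

```text
time_s: 11.27
ee_pos: [0.5387, -0.1771, 0.1249]
ee_rot: [0.129, 0.467, 0.845, 0.228]
ft_force: [8.1, 8.4, 5.2]
finger_gap: 0.0085
```

Run:
```python
from h import *
rel(CB)
p,d=capture("side");crop(p,225,110,325,210,6,"pics/side9.png")
```

```text
tip [ 0.5349 -0.1795  0.1327] disc frame [-0.0003  0.0013 -0.0335] rot err [0.34 0.19 0.16] F [8.1 8.4 5.2] gap 0.0085
```

View pics/side9.png

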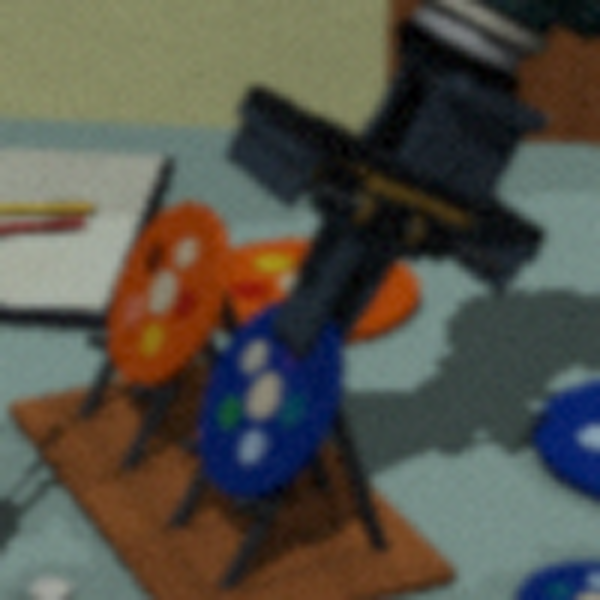

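Call:
carry_out --series '[{"rotation": [0,0,0],"translation": [0,0.002,-0.003],"gripper": 0},{"rotation": [0,0,0],"translation": [0,0.002,-0.008],"gripper": 0},{"rotation": [0,0,0],"translation": [0,0,-0.015],"gripper": 0},{"rotation": [0,0,0],"translation": [0,0,-0.025],"gripper": 0},{"rotation": [0,0,0],"translation": [0,0,-0.03],"gripper": 0},{"rotation": [0,0,0],"translation": [0,0,-0.03],"gripper": 0},{"rotation": [0,0,0],"translation": [0,0,-0.025],"gripper": 0},{"rotation": [0,0,0],"translation": [0,0,-0.01],"gripper": 0}]' --force 25

```text
time_s: 11.98
ee_pos: [0.4775, -0.2154, 0.255]
ee_rot: [0.13, 0.467, 0.845, 0.226]
ft_force: [-0.8, 1.0, -1.1]
finger_gap: 0.0076
```

Run:
```python
from h import *
rel(CB)
p,d=capture("side");crop(p,225,110,325,210,6,"pics/side10.png")
go(rack(0,0,.25),orient(RY+90))
```

```text
tip [ 0.4736 -0.2178  0.2627] disc frame [-0.0002  0.0038 -0.1823] rot err [0.22 0.38 0.22] F [-0.8  1.  -1.1] gap 0.0076
pos [ 0.4778 -0.2157  0.2552] t 12.03 F [ 1.8 -1.7  0.8] gap 0.0081 j [-0.73 -0.03  2.2   0.65  0.92 -1.68]
tool delta now [0.4003 0.2779 0.1641]
rotvec [ 27.95  14.03 -50.15] delta after rot [-0.0034  0.5142  0.0052]
```

View pics/side10.png

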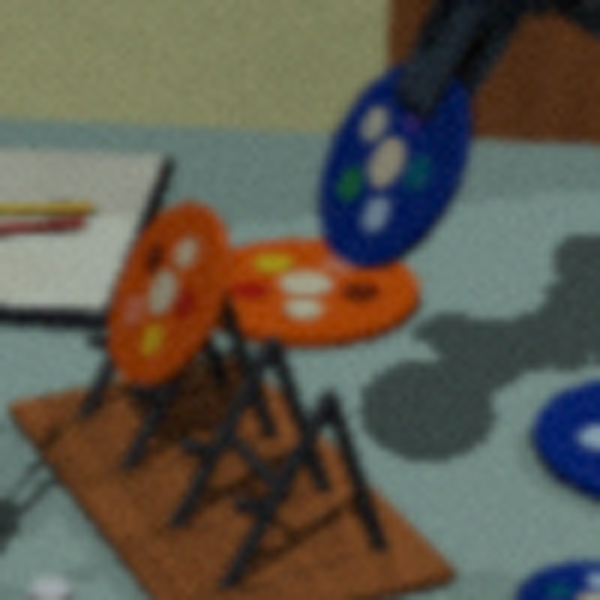

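Call:
carry_out --series '[{"rotation": [3.11,1.56,-5.57],"translation": [0,0,0],"gripper": 0},{"rotation": [3.11,1.56,-5.57],"translation": [0,0,0],"gripper": 0},{"rotation": [3.11,1.56,-5.57],"translation": [0,0,0],"gripper": 0},{"rotation": [3.11,1.56,-5.57],"translation": [0,0,0],"gripper": 0},{"rotation": [3.11,1.56,-5.57],"translation": [0,0,0],"gripper": 0},{"rotation": [3.11,1.56,-5.57],"translation": [0,0,0],"gripper": 0},{"rotation": [3.11,1.56,-5.57],"translation": [0,0,0],"gripper": 0},{"rotation": [3.11,1.56,-5.57],"translation": [0,0,0],"gripper": 0}]'

```text
time_s: 12.7
ee_pos: [0.4781, -0.2137, 0.2507]
ee_rot: [0.012, 0.102, 0.994, 0.027]
ft_force: [0.1, -0.7, -0.8]
finger_gap: 0.008
```

Call:
carry_out --series '[{"rotation": [3.11,1.56,-5.57],"translation": [0,0,0],"gripper": 0},{"rotation": [0,0,0],"translation": [0,0.015,0],"gripper": 0},{"rotation": [0,0,0],"translation": [0,0.03,0],"gripper": 0},{"rotation": [0,0,0],"translation": [0,0.038,0],"gripper": 0},{"rotation": [0,0,0],"translation": [0,0.038,0],"gripper": 0},{"rotation": [0,0,0],"translation": [0,0.038,0],"gripper": 0},{"rotation": [0,0,0],"translation": [0,0.038,0],"gripper": 0},{"rotation": [0,0,0],"translation": [0,0.038,0],"gripper": 0}]'

```text
time_s: 13.37
ee_pos: [0.5038, 0.0218, 0.2512]
ee_rot: [-0.002, 0.056, 0.998, 0.001]
ft_force: [0.2, -0.2, -0.8]
finger_gap: 0.0082
```

Run:
```python
from h import *
go(rack(0,0,.25),orient(RY+90))
```

```text
pos [0.5038 0.0218 0.2512] t 13.37 F [ 0.2 -0.2 -0.8] gap 0.0082 j [-0.    0.01  2.09  0.    1.05 -1.47]
tool delta now [-0.0049  0.2752  0.0019]
rotvec [ 0.15 -0.3   0.09] delta after rot [-0.0045  0.2753  0.0012]
```

Call:
carry_out --series '[{"rotation": [0,0,0],"translation": [-0.001,0.038,0],"gripper": 0},{"rotation": [0,0,0],"translation": [-0.001,0.038,0],"gripper": 0},{"rotation": [0,0,0],"translation": [-0.001,0.038,0],"gripper": 0},{"rotation": [0,0,0],"translation": [-0.001,0.038,0],"gripper": 0},{"rotation": [0,0,0],"translation": [0,0.038,0],"gripper": 0},{"rotation": [0,0,0],"translation": [0,0.038,0],"gripper": 0},{"rotation": [0,0,0],"translation": [0,0.033,0],"gripper": 0},{"rotation": [0,0,0],"translation": [0,0.014,0],"gripper": 0}]'

```text
time_s: 14.03
ee_pos: [0.5387, 0.2961, 0.2514]
ee_rot: [-0.003, 0.055, 0.998, 0.001]
ft_force: [-0.1, -0.2, -1.5]
finger_gap: 0.0077
```

Call:
carry_out --series '[{"rotation": [0,0,0],"translation": [0,0,0],"gripper": 0},{"rotation": [0,0,0],"translation": [0,0,0],"gripper": 0},{"rotation": [0,0,0],"translation": [0,0,0],"gripper": 0},{"rotation": [0,0,0],"translation": [0,0,0.02],"gripper": 0},{"rotation": [0,0,0],"translation": [0,0,0.01],"gripper": 0},{"rotation": [0,0,0],"translation": [0,0,0],"gripper": 0},{"rotation": [0,0,0],"translation": [0,0,0],"gripper": 0},{"rotation": [0,0,0],"translation": [0,0,0],"gripper": 0}]'

```text
time_s: 14.7
ee_pos: [0.5394, 0.2919, 0.2237]
ee_rot: [-0.002, 0.057, 0.998, 0.001]
ft_force: [0.5, -0.0, -1.4]
finger_gap: 0.0079
```

Run:
```python
from h import *
go(rack(0,0,.22),orient(RY+90))
for n,b in(("side",(185,190,315,320)),("top",(90,140,230,270))):
    p,d=capture(n);np.savez(f"pics/{n}11.npz",p=p,d=d)
    crop(p,*b,5.5 if n=="top" else 4.5,f"pics/{n}11.png")
    m=masks(p)["blue"];v,u=np.where(m&(d>0));q=pts(n,p,d,v,u)
    e=state()["ee_pos"]
    q=q[(np.linalg.norm(q-(e+[0,0,-.025]),axis=1)<.085)&(q[:,2]>.13)]
    c0=q.mean(0);nn=np.linalg.svd(q-c0)[2][2];print(n,len(q),"mean",c0.round(4),"n",nn.round(3),np.degrees(np.arctan2(nn[1],nn[0])).round(1),"z range",q[:,2].min().round(4),q[:,2].max().round(4))
```

```text
pos [0.5394 0.2919 0.2237] t 14.7 F [ 0.5 -0.  -1.4] gap 0.0079 j [ 0.46  0.22  1.9   0.    1.02 -1.  ]
tool delta now [0.0003 0.0028 0.0037]
rotvec [ 0.13 -0.2   0.02] delta after rot [0.0003 0.0029 0.0037]
side 1063 mean [0.5364 0.2972 0.1953] n [-0.108 -0.994 -0.007] -96.2 z range 0.1412 0.2566
top 51 mean [0.5162 0.2886 0.185 ] n [-0.123 -0.992 -0.011] -97.1 z range 0.1548 0.2248
```

View pics/side11.png

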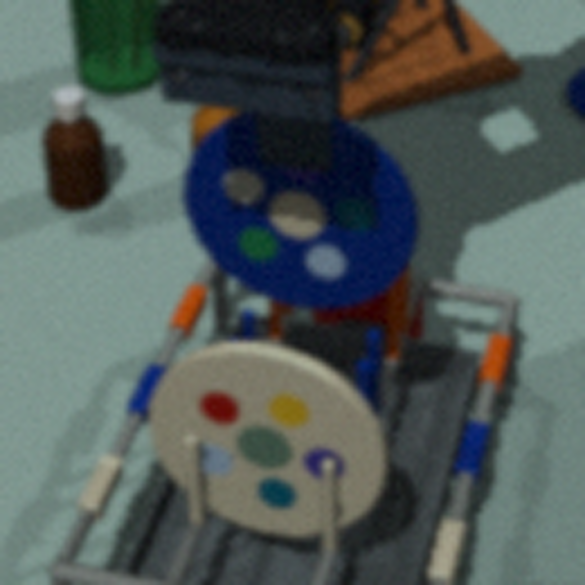

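View pics/top11.png

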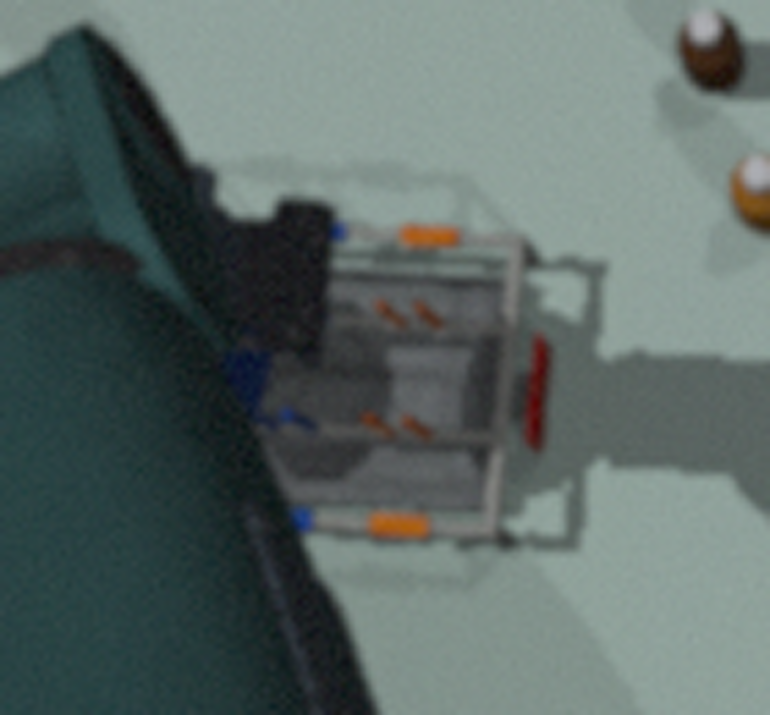

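```bash
cat >> h.py <<'E'
def heldfit(n,p,d,col,zmin=.13):
    m=masks(p)[col].astype(np.uint8);m=cv2.morphologyEx(m,cv2.MORPH_CLOSE,np.ones((9,9)))
    v,u=np.where((m>0)&(d>0));q=pts(n,p,d,v,u);e=state()["ee_pos"]
    nn=orient(RY+90).as_matrix()[:,1]
    k=(np.linalg.norm(q-(e+[0,0,-.025]),axis=1)<.09)&(q[:,2]>zmin)&(abs((q-e)@nn)<.02)
    q=q[k];a=np.stack([(q-e)@np.array([np.cos(np.radians(RY)),np.sin(np.radians(RY)),0]),q[:,2]],1).astype(np.float32)
    # lower half arc circle fit on hull
    h=cv2.convexHull(a)[:,0];h=h[h[:,1]<np.median(a[:,1])+.01]
    A=np.c_[2*h,np.ones(len(h))];s=np.linalg.lstsq(A,(h**2).sum(1),rcond=None)[0];R=np.sqrt(s[2]+s[0]**2+s[1]**2)
    print(n,"centre rel tcp along rack x",s[0].round(4),"z",s[1].round(4),"R",R.round(4),"face dy vs tcp",np.median((q-e)@nn).round(4),"low z",a[:,1].min().round(4))
E
python3 - <<'E'
from h import *
z=np.load("pics/side11.npz");heldfit("side",z['p'],z['d'],"blue")
e=state()["ee_pos"];print("z-tcp",e)
a=np.array([np.cos(np.radians(RY)),np.sin(np.radians(RY))]);print("tcp rack x vs avg",(e[:2]-RC)@a)
for n in("top","side"):
    z=np.load(f"pics/{n}11.npz" if n=="side" else "pics/top0.npz");p,d=z['p'],z['d'];m=masks(p)
    v,u=np.where(d>0);q=pts(n,p,d,v,u)
    s=(q[:,2]>.056)&(q[:,2]<.074)&(q[:,0]>.40)&(q[:,0]<.68)&(q[:,1]>.1)&(q[:,1]<.5)
    t=q[s][:,:2]@a; t0=q[s][:,:2]@np.array([-a[1],a[0]])
    print(n,"x' extents",np.percentile(t,[.5,99.5]),t.min(),t.max())
E
```

```text
side centre rel tcp along rack x 0.0 z 0.199 R 0.0583 face dy vs tcp 0.0048 low z 0.1412
z-tcp [0.53951702 0.29224001 0.22389861]
tcp rack x vs avg 0.00040607170426101196
top x' extents [0.40768624 0.59913052] 0.40741686641757424 0.5996732699014029
side x' extents [0.40578836 0.5967911 ] 0.40550121318651733 0.5976397173559108
```

Call:
carry_out --series '[{"rotation": [0,0,0],"translation": [0,0.003,0],"gripper": 0},{"rotation": [0,0,0],"translation": [0,0,0.006],"gripper": 0},{"rotation": [0,0,0],"translation": [0,0,0.006],"gripper": 0},{"rotation": [0,0,0],"translation": [0,0,0.006],"gripper": 0},{"rotation": [0,0,0],"translation": [0,0,0.006],"gripper": 0},{"rotation": [0,0,0],"translation": [0,0,0.006],"gripper": 0},{"rotation": [0,0,0],"translation": [0,0,0.005],"gripper": 0},{"rotation": [0,0,0],"translation": [0,0,0],"gripper": 0}]'

```text
time_s: 15.47
ee_pos: [0.5387, 0.2951, 0.1867]
ee_rot: [-0.003, 0.056, 0.998, 0.001]
ft_force: [-0.3, 0.2, -0.8]
finger_gap: 0.0081
```

Run:
```python
from h import *
go(rack(0,0,.139),orient(RY+90))
p,d=capture("side");np.savez("pics/side12.npz",p=p,d=d);crop(p,185,190,315,320,4.5,"pics/side12.png")
p,d=capture("top");np.savez("pics/top12.npz",p=p,d=d);crop(p,100,160,200,250,6,"pics/top12.png")
```

```text
pos [0.5387 0.2951 0.1867] t 15.47 F [-0.3  0.2 -0.8] gap 0.0081 j [ 0.46  0.27  1.92  0.    0.96 -1.  ]
tool delta now [-0.0009 -0.0002  0.0477]
rotvec [ 0.07 -0.3   0.05] delta after rot [-0.0007 -0.0002  0.0477]
```

View pics/side12.png

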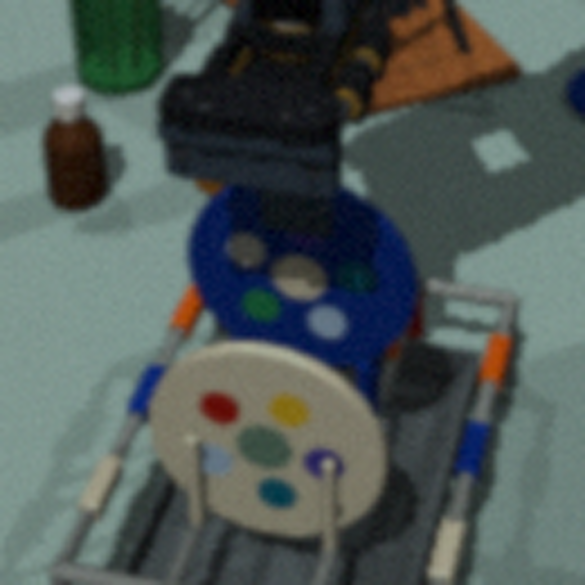

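View pics/top12.png

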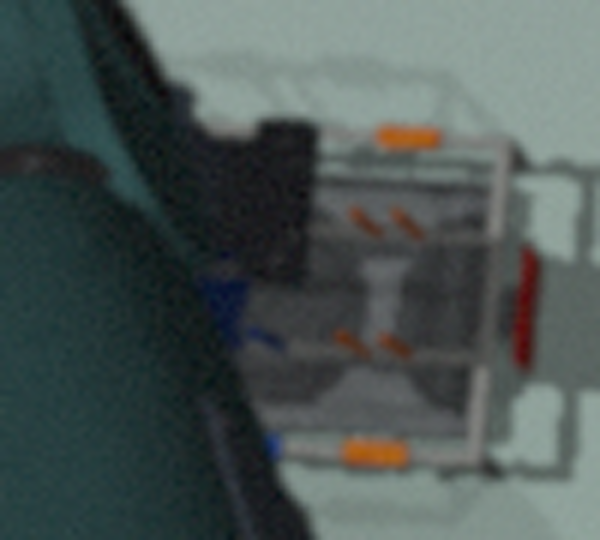

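Call:
carry_out --series '[{"rotation": [0,0,0],"translation": [0,0,0.006],"gripper": 0},{"rotation": [0,0,0],"translation": [0,0,0.006],"gripper": 0},{"rotation": [0,0,0],"translation": [0,0,0.006],"gripper": 0},{"rotation": [0,0,0],"translation": [0,0,0.006],"gripper": 0},{"rotation": [0,0,0],"translation": [0,0,0.006],"gripper": 0},{"rotation": [0,0,0],"translation": [0,0,0.006],"gripper": 0},{"rotation": [0,0,0],"translation": [0,0,0.004],"gripper": 0},{"rotation": [0,0,0],"translation": [0,0,0],"gripper": 0}]'

```text
time_s: 16.23
ee_pos: [0.5387, 0.2952, 0.1469]
ee_rot: [-0.002, 0.056, 0.998, 0.001]
ft_force: [1.0, 0.0, -1.1]
finger_gap: 0.0081
```

Call:
carry_out --series '[{"rotation": [0,0,0],"translation": [0,0,0.001],"gripper": 0},{"rotation": [0,0,0],"translation": [0,0,0.001],"gripper": 0},{"rotation": [0,0,0],"translation": [0,0,0.001],"gripper": 0},{"rotation": [0,0,0],"translation": [0,0,0.001],"gripper": 0},{"rotation": [0,0,0],"translation": [0,0,0],"gripper": 0},{"rotation": [0,0,0],"translation": [0,0,0],"gripper": 0},{"rotation": [0,0,0],"translation": [0,0,0],"gripper": 0},{"rotation": [0,0,0],"translation": [0,0,0],"gripper": 0}]'

```text
time_s: 16.9
ee_pos: [0.5392, 0.2955, 0.1442]
ee_rot: [-0.002, 0.056, 0.998, 0.001]
ft_force: [-0.1, 0.3, -2.3]
finger_gap: 0.0077
```

Call:
carry_out --series '[{"rotation": [0,0,0],"translation": [0,0,0.001],"gripper": 0},{"rotation": [0,0,0],"translation": [0,0,0.001],"gripper": 0},{"rotation": [0,0,0],"translation": [0,0,0.001],"gripper": 0},{"rotation": [0,0,0],"translation": [0,0,0],"gripper": 0},{"rotation": [0,0,0],"translation": [0,0,0],"gripper": 0},{"rotation": [0,0,0],"translation": [0,0,0],"gripper": 0},{"rotation": [0,0,0],"translation": [0,0,0],"gripper": 0},{"rotation": [0,0,0],"translation": [0,0,0],"gripper": 0}]'

```text
time_s: 17.57
ee_pos: [0.5392, 0.2955, 0.1411]
ee_rot: [-0.002, 0.056, 0.998, 0.001]
ft_force: [0.2, 0.1, -0.9]
finger_gap: 0.008
```

Run:
```python
from h import *
go(rack(0,0,.139),orient(RY+90))
p,d=capture("side");crop(p,185,190,315,320,4.5,"pics/side13.png");heldfit("side",p,d,"blue",.1)
```

```text
pos [0.5392 0.2955 0.1411] t 17.57 F [ 0.2  0.1 -0.9] gap 0.008 j [ 0.46  0.33  1.94  0.01  0.87 -1.  ]
tool delta now [-0.0003 -0.0007  0.0021]
rotvec [ 0.13 -0.21  0.05] delta after rot [-0.0003 -0.0006  0.0021]
side centre rel tcp along rack x -0.0 z 0.1224 R 0.0576 face dy vs tcp 0.005 low z 0.1001
```

View pics/side13.png

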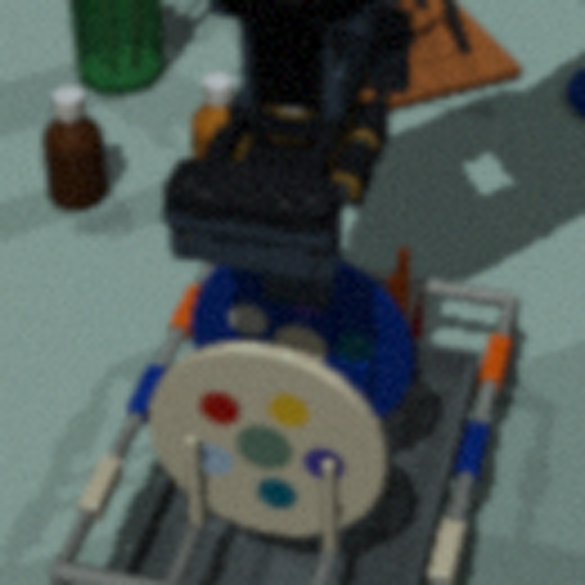

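Disc is between the tines. Down slowly until the rails carry it.

Call:
carry_out --series '[{"rotation": [0,0,0],"translation": [0,0,0.001],"gripper": 0},{"rotation": [0,0,0],"translation": [0,0,0.001],"gripper": 0},{"rotation": [0,0,0],"translation": [0,0,0],"gripper": 0},{"rotation": [0,0,0],"translation": [0,0,0],"gripper": 0},{"rotation": [0,0,0],"translation": [0,0,0],"gripper": 0},{"rotation": [0,0,0],"translation": [0,0,0],"gripper": 0},{"rotation": [0,0,0],"translation": [0,0,0],"gripper": 0},{"rotation": [0,0,0],"translation": [0,0,0],"gripper": 0}]'

```text
time_s: 18.28
ee_pos: [0.5392, 0.2955, 0.1391]
ee_rot: [-0.002, 0.056, 0.998, 0.001]
ft_force: [0.3, 0.1, -0.8]
finger_gap: 0.0077
```

Call:
carry_out --series '[{"rotation": [0,0,0],"translation": [0,0,0.001],"gripper": 0},{"rotation": [0,0,0],"translation": [0,0,0.0005],"gripper": 0},{"rotation": [0,0,0],"translation": [0,0,0],"gripper": 0},{"rotation": [0,0,0],"translation": [0,0,0],"gripper": 0},{"rotation": [0,0,0],"translation": [0,0,0],"gripper": 0},{"rotation": [0,0,0],"translation": [0,0,0],"gripper": 0},{"rotation": [0,0,0],"translation": [0,0,0],"gripper": 0},{"rotation": [0,0,0],"translation": [0,0,0],"gripper": 0}]'

```text
time_s: 18.95
ee_pos: [0.5394, 0.2957, 0.1386]
ee_rot: [-0.002, 0.056, 0.998, 0.001]
ft_force: [-5.4, -1.1, 10.9]
finger_gap: 0.0078
```

Call:
carry_out --series '[{"rotation": [0,0,0],"translation": [0,0,-0.0005],"gripper": 0},{"rotation": [0,0,0],"translation": [0,0,0],"gripper": 0},{"rotation": [0,0,0],"translation": [0,0,0],"gripper": 4},{"rotation": [0,0,0],"translation": [0,0,0],"gripper": 8},{"rotation": [0,0,0],"translation": [0,0,0],"gripper": 11},{"rotation": [0,0,0],"translation": [0,0,0],"gripper": 14},{"rotation": [0,0,0],"translation": [0,0,0],"gripper": 18},{"rotation": [0,0,0],"translation": [0,0,0],"gripper": 22}]' --force 5

```text
time_s: 19.62
ee_pos: [0.5391, 0.2955, 0.138]
ee_rot: [-0.002, 0.056, 0.998, 0.001]
ft_force: [1.0, -0.5, 0.3]
finger_gap: 0.019
```

Call:
carry_out --series '[{"rotation": [0,0,0],"translation": [0,0,0],"gripper": 26},{"rotation": [0,0,0],"translation": [0,0,0],"gripper": 30},{"rotation": [0,0,0],"translation": [0,0,0],"gripper": 33},{"rotation": [0,0,0],"translation": [0,0,0],"gripper": 35},{"rotation": [0,0,0],"translation": [0,0,0],"gripper": 35},{"rotation": [0,0,0],"translation": [0,0,-0.005],"gripper": 35},{"rotation": [0,0,0],"translation": [0,0,-0.01],"gripper": 35},{"rotation": [0,0,0],"translation": [0,0,-0.02],"gripper": 35}]'

```text
time_s: 20.28
ee_pos: [0.5383, 0.2949, 0.1724]
ee_rot: [-0.003, 0.056, 0.998, 0.0]
ft_force: [-0.6, -0.3, 0.2]
finger_gap: 0.0318
```

Run:
```python
from h import *
go(rack(0,0,.25),orient(RY+90))
p,d=capture("side");crop(p,185,190,315,320,4.5,"pics/side14.png")
```

```text
pos [0.5383 0.2949 0.1724] t 20.28 F [-0.6 -0.3  0.2] gap 0.0318 j [ 0.46  0.29  1.93  0.    0.93 -1.  ]
tool delta now [-0.0006  0.0001 -0.0776]
rotvec [ 0.04 -0.36  0.05] delta after rot [-0.0011  0.     -0.0776]
```

View pics/side14.png

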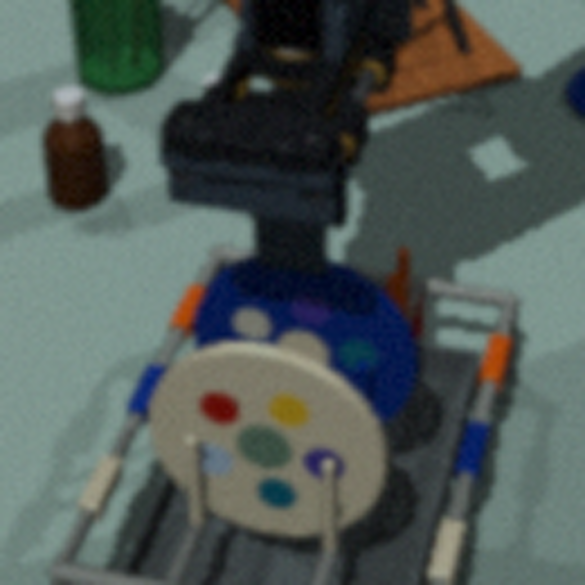

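Call:
carry_out --series '[{"rotation": [0,0,0],"translation": [0,0,-0.038],"gripper": 35},{"rotation": [0,0,0],"translation": [0,0,-0.04],"gripper": 35},{"rotation": [0,0,0],"translation": [0,-0.03,0],"gripper": 60},{"rotation": [0,0,0],"translation": [0,-0.038,0],"gripper": 60},{"rotation": [0,0,0],"translation": [0,-0.038,0],"gripper": 60},{"rotation": [0,0,0],"translation": [0,-0.038,0],"gripper": 60},{"rotation": [0,0,0],"translation": [0,-0.038,0],"gripper": 60},{"rotation": [0,0,0],"translation": [0,-0.038,0],"gripper": 60}]'

```text
time_s: 21.0
ee_pos: [0.5145, 0.075, 0.2517]
ee_rot: [-0.001, 0.056, 0.998, 0.001]
ft_force: [0.9, -0.7, -0.3]
finger_gap: 0.0546
```

Call:
carry_out --series '[{"rotation": [0,0,0],"translation": [0,-0.038,0],"gripper": 60},{"rotation": [0,0,0],"translation": [0,-0.038,0],"gripper": 60},{"rotation": [0,0,0],"translation": [0,-0.038,0],"gripper": 60},{"rotation": [0,0,0],"translation": [0,-0.038,0],"gripper": 60},{"rotation": [0,0,0],"translation": [0,-0.038,0],"gripper": 60},{"rotation": [0,0,0],"translation": [0,-0.038,0],"gripper": 60},{"rotation": [0,0,0],"translation": [0,-0.038,0],"gripper": 60},{"rotation": [0,0,7],"translation": [0,0,0],"gripper": 60}]'

```text
time_s: 21.67
ee_pos: [0.4846, -0.1927, 0.2513]
ee_rot: [-0.001, 0.115, 0.993, 0.0]
ft_force: [-0.1, 0.7, -0.4]
finger_gap: 0.055
```

Run:
```python
from h import *
C=np.array([.627,-.2975,.103])
go(C+.104*U+[0,0,.03],orient(32,30))
p,d=capture("side");crop(p,185,190,315,320,4.5,"pics/side15.png")
```

```text
pos [ 0.4846 -0.1927  0.2513] t 21.67 F [-0.1  0.7 -0.4] gap 0.055 j [-0.42  0.04  2.06  0.    1.05 -1.76]
tool delta now [-0.1261 -0.1064  0.0279]
rotvec [-28.47 -11.84  43.69] delta after rot [-0.1644 -0.0026  0.0311]
```

View pics/side15.png

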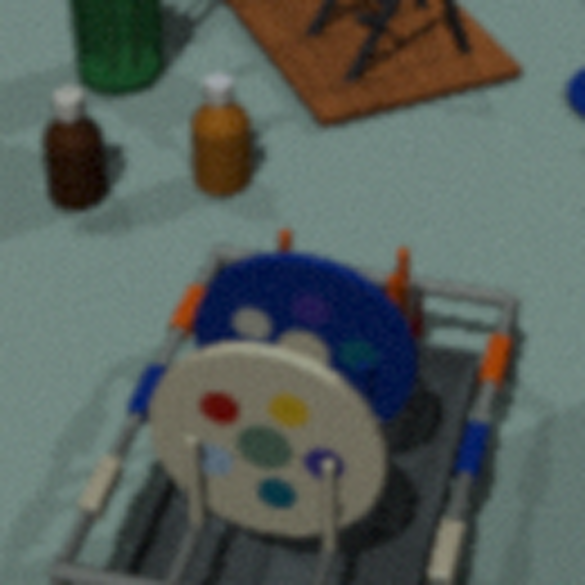

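Call:
carry_out --series '[{"rotation": [-3.56,-1.48,5.46],"translation": [0,0,0],"gripper": 60},{"rotation": [-3.56,-1.48,5.46],"translation": [0,0,0],"gripper": 60},{"rotation": [-3.56,-1.48,5.46],"translation": [0,0,0],"gripper": 60},{"rotation": [-3.56,-1.48,5.46],"translation": [0,0,0],"gripper": 60},{"rotation": [-3.56,-1.48,5.46],"translation": [0,0,0],"gripper": 60},{"rotation": [-3.56,-1.48,5.46],"translation": [0,0,0],"gripper": 60},{"rotation": [-3.56,-1.48,5.46],"translation": [0,0,0],"gripper": 60},{"rotation": [-3.56,-1.48,5.46],"translation": [0,0,0],"gripper": 60}]'

```text
time_s: 22.38
ee_pos: [0.4854, -0.1874, 0.2511]
ee_rot: [0.126, 0.471, 0.843, 0.228]
ft_force: [-0.3, -0.2, -0.4]
finger_gap: 0.0546
```

Call:
carry_out --series '[{"rotation": [0,0,0],"translation": [-0.035,0,0],"gripper": 60},{"rotation": [0,0,0],"translation": [-0.035,0,0],"gripper": 60},{"rotation": [0,0,0],"translation": [-0.035,0,0.005],"gripper": 60},{"rotation": [0,0,0],"translation": [-0.035,0,0.01],"gripper": 60},{"rotation": [0,0,0],"translation": [-0.024,-0.003,0.016],"gripper": 60},{"rotation": [0,0,0],"translation": [0,0,0],"gripper": 60},{"rotation": [0,0,0],"translation": [0,0,0],"gripper": 60},{"rotation": [0,0,0],"translation": [0,0,0],"gripper": 60}]'

```text
time_s: 23.05
ee_pos: [0.5822, -0.3192, 0.2218]
ee_rot: [0.125, 0.469, 0.844, 0.227]
ft_force: [-0.2, -0.1, 0.5]
finger_gap: 0.0548
```

Run:
```python
from h import *
C=np.array([.627,-.2975,.103])
rel(C);print(state()["joint_pos"].round(2))
for n,b in(("side",(215,90,315,190)),("top",(270,130,370,230))):
    p,d=capture(n);crop(p,*b,6,f"pics/{n}16.png")
    r=R0();e=state()["ee_pos"]
    print(n,((proj(n,e+r.apply([0,0,-.009]))[0]-b[:2])*6).round(),((proj(n,C)[0]-b[:2])*6).round(),((proj(n,C+.06*U)[0]-b[:2])*6).round())
```

```text
tip [ 0.5783 -0.3216  0.2296] disc frame [ 0.0053  0.0165 -0.1366] rot err [-0.   -0.05 -0.16] F [-0.2 -0.1  0.5] gap 0.0548
[-0.74  0.26  1.93  0.66  0.91 -1.7 ]
side [311. 208.] [227. 412.] [271. 327.]
top [388. 254.] [290. 230.] [340. 249.]
```

View pics/side16.png

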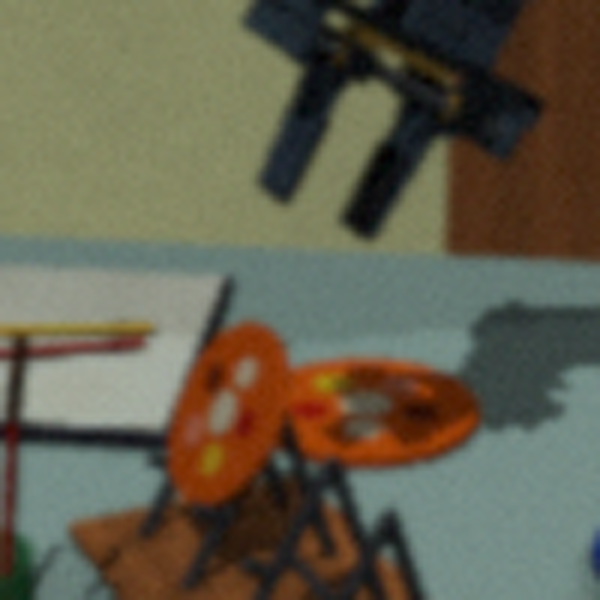

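View pics/top16.png

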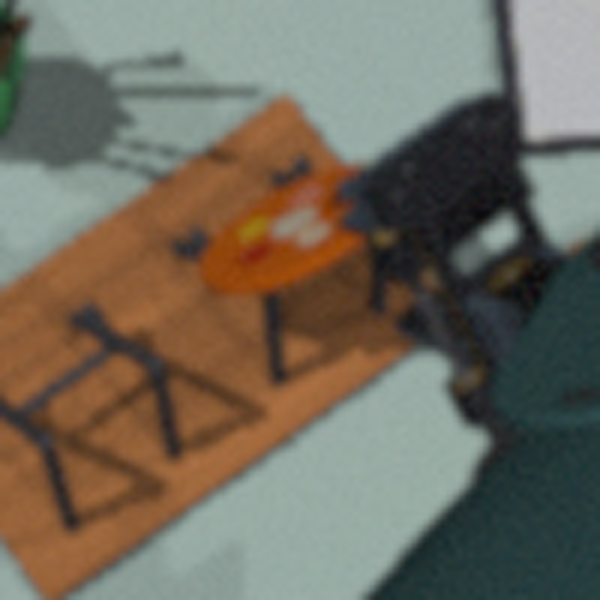

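Call:
carry_out --series '[{"rotation": [0,0,0],"translation": [-0.005,-0.0145,0],"gripper": 60},{"rotation": [0,0,0],"translation": [0,0,0.02],"gripper": 60},{"rotation": [0,0,0],"translation": [0,0,0.025],"gripper": 60},{"rotation": [0,0,0],"translation": [0,0,0.025],"gripper": 60},{"rotation": [0,0,0],"translation": [0,0,0.015],"gripper": 60},{"rotation": [0,0,0],"translation": [0,0,0.006],"gripper": 60},{"rotation": [0,0,0],"translation": [0,0,0],"gripper": 60},{"rotation": [0,0,0],"translation": [0,0,0],"gripper": 60}]'

```text
time_s: 23.82
ee_pos: [0.6129, -0.3071, 0.1362]
ee_rot: [0.125, 0.47, 0.844, 0.227]
ft_force: [1.1, -0.1, 0.1]
finger_gap: 0.0547
```

Run:
```python
from h import *
C=np.array([.627,-.2975,.103])
rel(C)
p,d=capture("side");crop(p,215,90,315,190,6,"pics/side17.png")
```

```text
tip [ 0.6091 -0.3095  0.144 ] disc frame [-0.0007  0.0018 -0.0463] rot err [ 0.    0.02 -0.21] F [ 1.1 -0.1  0.1] gap 0.0547
```

View pics/side17.png

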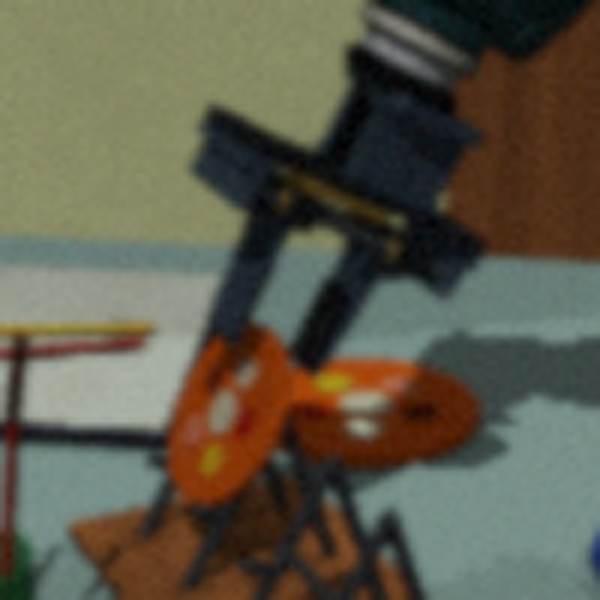

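Call:
carry_out --series '[{"rotation": [0,0,0],"translation": [0,0,0.007],"gripper": 60},{"rotation": [0,0,0],"translation": [0,0,0.005],"gripper": 50},{"rotation": [0,0,0],"translation": [0,0,0],"gripper": 40},{"rotation": [0,0,0],"translation": [0,0,0],"gripper": 30},{"rotation": [0,0,0],"translation": [0,0,0],"gripper": 24},{"rotation": [0,0,0],"translation": [0,0,0],"gripper": 19},{"rotation": [0,0,0],"translation": [0,0,0],"gripper": 16},{"rotation": [0,0,0],"translation": [0,0,0],"gripper": 13}]' --force 15

```text
time_s: 24.53
ee_pos: [0.6178, -0.3039, 0.125]
ee_rot: [0.125, 0.47, 0.844, 0.227]
ft_force: [-1.0, -0.2, 0.2]
finger_gap: 0.0124
```

Call:
carry_out --series '[{"rotation": [0,0,0],"translation": [0,0,0],"gripper": 10},{"rotation": [0,0,0],"translation": [0,0,0],"gripper": 8},{"rotation": [0,0,0],"translation": [0,0,0],"gripper": 6},{"rotation": [0,0,0],"translation": [0,0,0],"gripper": 4},{"rotation": [0,0,0],"translation": [0,0,0],"gripper": 2},{"rotation": [0,0,0],"translation": [0,0,0],"gripper": 0},{"rotation": [0,0,0],"translation": [0,0,0],"gripper": 0},{"rotation": [0,0,0],"translation": [0,0,0],"gripper": 0}]' --force 20

```text
time_s: 25.2
ee_pos: [0.6182, -0.3037, 0.1252]
ee_rot: [0.125, 0.47, 0.844, 0.227]
ft_force: [4.1, 3.6, 3.6]
finger_gap: 0.0077
```

Run:
```python
from h import *
C=np.array([.627,-.2975,.103])
rel(C)
p,d=capture("side");crop(p,215,90,315,190,6,"pics/side18.png")
```

```text
tip [ 0.6143 -0.3061  0.133 ] disc frame [-0.0006  0.0017 -0.0336] rot err [ 0.02 -0.   -0.25] F [4.1 3.6 3.6] gap 0.0077
```

View pics/side18.png

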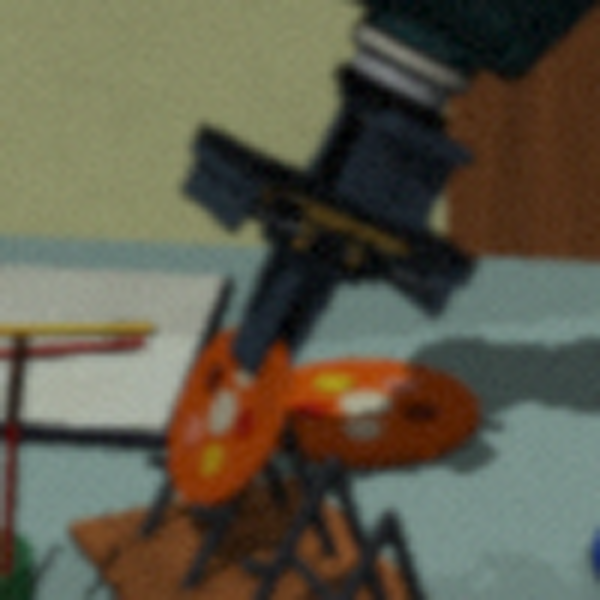

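Gripped. I'll lift along the slope as before.

Call:
carry_out --series '[{"rotation": [0,0,0],"translation": [0,0.001,-0.003],"gripper": 0},{"rotation": [0,0,0],"translation": [0,0.002,-0.008],"gripper": 0},{"rotation": [0,0,0],"translation": [0,0,-0.015],"gripper": 0},{"rotation": [0,0,0],"translation": [0,0,-0.025],"gripper": 0},{"rotation": [0,0,0],"translation": [0,0,-0.03],"gripper": 0},{"rotation": [0,0,0],"translation": [0,0,-0.03],"gripper": 0},{"rotation": [0,0,0],"translation": [0,0,-0.025],"gripper": 0},{"rotation": [0,0,0],"translation": [0,0,-0.01],"gripper": 0}]' --force 25

```text
time_s: 25.92
ee_pos: [0.5574, -0.3431, 0.2569]
ee_rot: [0.127, 0.47, 0.844, 0.226]
ft_force: [0.6, -0.0, -0.6]
finger_gap: 0.0079
```

Run:
```python
from h import *
go((.49,-.2,.25),orient(RY+90))
go(rack(0,-.07,.25),orient(RY+90))
p,d=capture("side");crop(p,215,90,335,210,5,"pics/side19.png")
```

```text
pos [ 0.5574 -0.3431  0.2569] t 25.92 F [ 0.6 -0.  -0.6] gap 0.0079 j [-0.8   0.21  1.92  0.63  0.98 -1.7 ]
tool delta now [0.1572 0.0122 0.0147]
rotvec [ 27.86  13.66 -50.54] delta after rot [0.0832 0.1346 0.0069]
pos [ 0.5574 -0.3431  0.2569] t 25.92 F [ 0.6 -0.  -0.6] gap 0.0079 j [-0.8   0.21  1.92  0.63  0.98 -1.7 ]
tool delta now [0.4972 0.2367 0.1435]
rotvec [ 27.86  13.66 -50.54] delta after rot [0.0901 0.5618 0.0069]
```

View pics/side19.png

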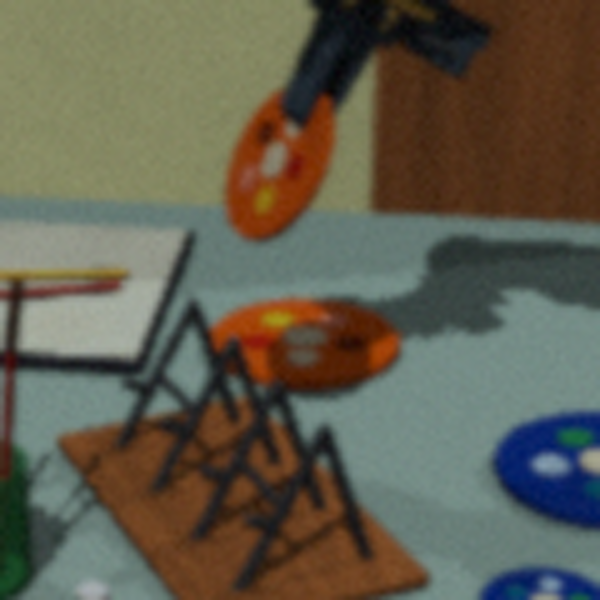

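Call:
carry_out --series '[{"rotation": [3.1,1.52,-5.62],"translation": [0,0,0],"gripper": 0},{"rotation": [3.1,1.52,-5.62],"translation": [0,0,0],"gripper": 0},{"rotation": [3.1,1.52,-5.62],"translation": [0,0,0],"gripper": 0},{"rotation": [3.1,1.52,-5.62],"translation": [0,0,0],"gripper": 0},{"rotation": [3.1,1.52,-5.62],"translation": [0,0,0],"gripper": 0},{"rotation": [3.1,1.52,-5.62],"translation": [0,0,0],"gripper": 0},{"rotation": [3.1,1.52,-5.62],"translation": [0,0,0],"gripper": 0},{"rotation": [3.1,1.52,-5.62],"translation": [0,0,0],"gripper": 0}]'

```text
time_s: 26.63
ee_pos: [0.5582, -0.341, 0.2518]
ee_rot: [0.012, 0.102, 0.994, 0.027]
ft_force: [-0.7, -0.9, -2.4]
finger_gap: 0.008
```

Call:
carry_out --series '[{"rotation": [3.1,1.52,-5.62],"translation": [0,0,0],"gripper": 0},{"rotation": [0,0,0],"translation": [0.015,0.02,0],"gripper": 0},{"rotation": [0,0,0],"translation": [0.022,0.03,0],"gripper": 0},{"rotation": [0,0,0],"translation": [0.022,0.03,0],"gripper": 0},{"rotation": [0,0,0],"translation": [0.022,0.03,0],"gripper": 0},{"rotation": [0,0,0],"translation": [0.004,0.038,0],"gripper": 0},{"rotation": [0,0,0],"translation": [0.002,0.038,0],"gripper": 0},{"rotation": [0,0,0],"translation": [0,0.038,0],"gripper": 0}]'

```text
time_s: 27.3
ee_pos: [0.4955, -0.107, 0.2529]
ee_rot: [-0.002, 0.056, 0.998, 0.002]
ft_force: [0.6, 0.5, -1.5]
finger_gap: 0.0076
```

Call:
carry_out --series '[{"rotation": [0,0,0],"translation": [0,0.038,0],"gripper": 0},{"rotation": [0,0,0],"translation": [0,0.038,0],"gripper": 0},{"rotation": [0,0,0],"translation": [0,0.038,0],"gripper": 0},{"rotation": [0,0,0],"translation": [0,0.038,0],"gripper": 0},{"rotation": [0,0,0],"translation": [0,0.038,0],"gripper": 0},{"rotation": [0,0,0],"translation": [0,0.03,0],"gripper": 0},{"rotation": [0,0,0],"translation": [0,0.02,0],"gripper": 0},{"rotation": [0,0,0],"translation": [0,0,0],"gripper": 0}]'

```text
time_s: 27.97
ee_pos: [0.523, 0.1329, 0.2534]
ee_rot: [-0.002, 0.054, 0.999, 0.002]
ft_force: [0.5, -0.7, -1.6]
finger_gap: 0.0074
```

Run:
```python
from h import *
go(rack(0,-.07,.224),orient(RY+90))
```

```text
pos [0.523  0.1329 0.2534] t 27.97 F [ 0.5 -0.7 -1.6] gap 0.0074 j [ 0.2   0.07  2.02  0.    1.05 -1.26]
tool delta now [0.0014 0.0927 0.0297]
rotvec [ 0.17 -0.25  0.29] delta after rot [0.002  0.0928 0.0294]
```

Call:
carry_out --series '[{"rotation": [0,0,0.3],"translation": [0.001,0.025,0],"gripper": 0},{"rotation": [0,0,0],"translation": [0,0.03,0],"gripper": 0},{"rotation": [0,0,0],"translation": [0,0.025,0],"gripper": 0},{"rotation": [0,0,0],"translation": [0,0.013,0.01],"gripper": 0},{"rotation": [0,0,0],"translation": [0,0,0.015],"gripper": 0},{"rotation": [0,0,0],"translation": [0,0,0.004],"gripper": 0},{"rotation": [0,0,0],"translation": [0,0,0],"gripper": 0},{"rotation": [0,0,0],"translation": [0,0,0],"gripper": 0}]'

```text
time_s: 28.63
ee_pos: [0.5326, 0.2215, 0.2251]
ee_rot: [-0.002, 0.058, 0.998, 0.001]
ft_force: [0.1, 0.1, -1.0]
finger_gap: 0.0078
```

Run:
```python
from h import *
go(rack(0,-.07,.2),orient(RY+90))
yy=orient(RY+90).as_matrix()[:,1]
for n,b in(("side",(195,180,315,300)),("top",(100,150,220,260))):
    p,d=capture(n);crop(p,*b,5,f"pics/{n}20.png");heldfit(n,p,d,"orange")
```

```text
pos [0.5326 0.2215 0.2251] t 28.63 F [ 0.1  0.1 -1. ] gap 0.0078 j [ 0.35  0.16  1.97  0.    1.01 -1.1 ]
tool delta now [0.0015 0.0036 0.0251]
rotvec [ 0.12 -0.25 -0.21] delta after rot [0.0015 0.0036 0.0251]
side centre rel tcp along rack x 0.0003 z 0.202 R 0.0588 face dy vs tcp 0.0048 low z 0.1443Traceback (most recent call last):
  File "<stdin>", line 5, in <module>
  File "h.py", line 50, in heldfit
    h=cv2.convexHull(a)[:,0];h=h[h[:,1]<np.median(a[:,1])+.01]
      ~~~~~~~~~~~~~~~~~^^^^^
TypeError: 'NoneType' object is not subscriptable
```

View pics/side20.png

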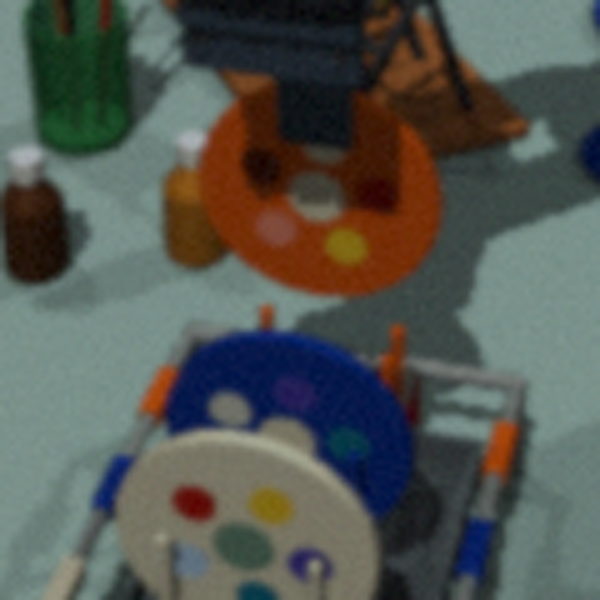

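View pics/top20.png

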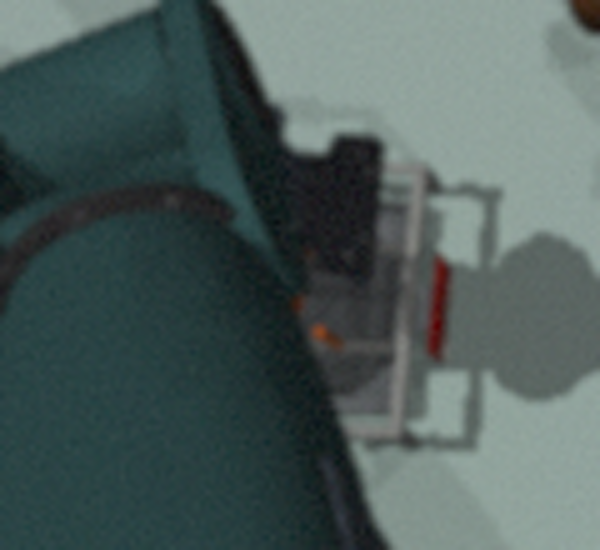

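Call:
carry_out --series '[{"rotation": [0,0,-0.2],"translation": [0.002,0.0036,0],"gripper": 0},{"rotation": [0,0,0],"translation": [0,0,0.006],"gripper": 0},{"rotation": [0,0,0],"translation": [0,0,0.006],"gripper": 0},{"rotation": [0,0,0],"translation": [0,0,0.006],"gripper": 0},{"rotation": [0,0,0],"translation": [0,0,0.006],"gripper": 0},{"rotation": [0,0,0],"translation": [0,0,0.004],"gripper": 0},{"rotation": [0,0,0],"translation": [0,0,0],"gripper": 0},{"rotation": [0,0,0],"translation": [0,0,0],"gripper": 0}]'

```text
time_s: 29.4
ee_pos: [0.5311, 0.226, 0.1972]
ee_rot: [-0.002, 0.057, 0.998, 0.001]
ft_force: [-0.0, 0.7, -2.0]
finger_gap: 0.0078
```

Run:
```python
from h import *
go(rack(0,-.07,.139),orient(RY+90))
p,d=capture("side");crop(p,195,180,315,300,5,"pics/side21.png");heldfit("side",p,d,"orange")
m=masks(p)
```

```text
pos [0.5311 0.226  0.1972] t 29.4 F [-0.   0.7 -2. ] gap 0.0078 j [ 0.36  0.2   1.99  0.    0.96 -1.1 ]
tool delta now [-0.0007 -0.0009  0.0582]
rotvec [ 0.13 -0.23  0.01] delta after rot [-0.0004 -0.0007  0.0582]
side centre rel tcp along rack x 0.0017 z 0.1857 R 0.0636 face dy vs tcp 0.005 low z 0.13
```

View pics/side21.png

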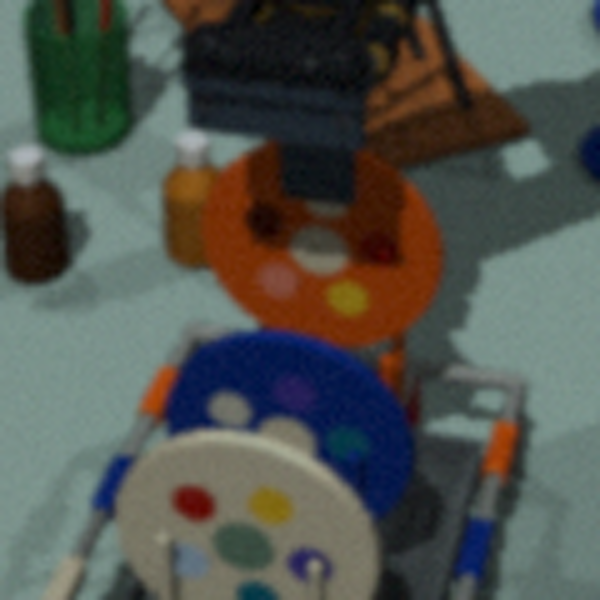

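Call:
carry_out --series '[{"rotation": [0,0,0],"translation": [0,-0.0005,0.004],"gripper": 0},{"rotation": [0,0,0],"translation": [0,0,0.004],"gripper": 0},{"rotation": [0,0,0],"translation": [0,0,0.004],"gripper": 0},{"rotation": [0,0,0],"translation": [0,0,0.004],"gripper": 0},{"rotation": [0,0,0],"translation": [0,0,0.004],"gripper": 0},{"rotation": [0,0,0],"translation": [0,0,0.004],"gripper": 0},{"rotation": [0,0,0],"translation": [0,0,0],"gripper": 0},{"rotation": [0,0,0],"translation": [0,0,0],"gripper": 0}]'

```text
time_s: 30.12
ee_pos: [0.531, 0.2257, 0.1733]
ee_rot: [-0.002, 0.056, 0.998, 0.001]
ft_force: [-0.3, -0.2, -1.4]
finger_gap: 0.0078
```

Run:
```python
from h import *
go(rack(0,-.07,.139),orient(RY+90))
p,d=capture("side");crop(p,195,180,315,300,5,"pics/side22.png")
```

```text
pos [0.531  0.2257 0.1733] t 30.12 F [-0.3 -0.2 -1.4] gap 0.0078 j [ 0.36  0.23  2.    0.    0.91 -1.1 ]
tool delta now [-0.0007 -0.0004  0.0343]
rotvec [ 0.14 -0.22  0.02] delta after rot [-0.0006 -0.0003  0.0343]
```

View pics/side22.png

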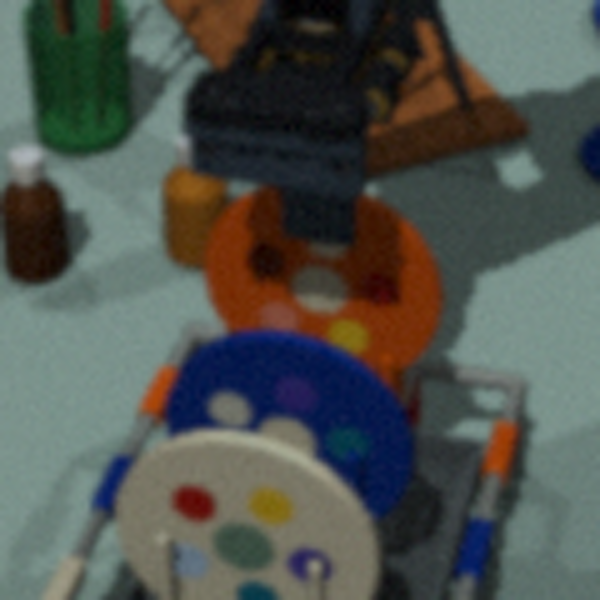

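Call:
carry_out --series '[{"rotation": [0,0,0],"translation": [0,0,0.005],"gripper": 0},{"rotation": [0,0,0],"translation": [0,0,0.005],"gripper": 0},{"rotation": [0,0,0],"translation": [0,0,0.005],"gripper": 0},{"rotation": [0,0,0],"translation": [0,0,0.005],"gripper": 0},{"rotation": [0,0,0],"translation": [0,0,0.005],"gripper": 0},{"rotation": [0,0,0],"translation": [0,0,0.004],"gripper": 0},{"rotation": [0,0,0],"translation": [0,0,0.001],"gripper": 0},{"rotation": [0,0,0],"translation": [0,0,0],"gripper": 0}]'

```text
time_s: 30.83
ee_pos: [0.5308, 0.2257, 0.1431]
ee_rot: [-0.002, 0.057, 0.998, 0.001]
ft_force: [-0.1, -0.8, -1.6]
finger_gap: 0.0075
```

Call:
carry_out --series '[{"rotation": [0,0,0],"translation": [0,0,0.001],"gripper": 0},{"rotation": [0,0,0],"translation": [0,0,0.001],"gripper": 0},{"rotation": [0,0,0],"translation": [0,0,0.001],"gripper": 0},{"rotation": [0,0,0],"translation": [0,0,0.0005],"gripper": 0},{"rotation": [0,0,0],"translation": [0,0,0],"gripper": 0},{"rotation": [0,0,0],"translation": [0,0,0],"gripper": 0},{"rotation": [0,0,0],"translation": [0,0,0],"gripper": 0},{"rotation": [0,0,0],"translation": [0,0,0],"gripper": 0}]'

```text
time_s: 31.5
ee_pos: [0.531, 0.2258, 0.1401]
ee_rot: [-0.002, 0.057, 0.998, 0.001]
ft_force: [0.3, -0.3, -0.5]
finger_gap: 0.008
```

Call:
carry_out --series '[{"rotation": [0,0,0],"translation": [0,0,0.0005],"gripper": 0},{"rotation": [0,0,0],"translation": [0,0,0.0005],"gripper": 0},{"rotation": [0,0,0],"translation": [0,0,0],"gripper": 0},{"rotation": [0,0,0],"translation": [0,0,0],"gripper": 0},{"rotation": [0,0,0],"translation": [0,0,0],"gripper": 0},{"rotation": [0,0,0],"translation": [0,0,0],"gripper": 0},{"rotation": [0,0,0],"translation": [0,0,0],"gripper": 0},{"rotation": [0,0,0],"translation": [0,0,0],"gripper": 0}]'

```text
time_s: 32.17
ee_pos: [0.531, 0.2258, 0.1391]
ee_rot: [-0.002, 0.057, 0.998, 0.001]
ft_force: [0.9, -0.3, -1.0]
finger_gap: 0.0078
```

Call:
carry_out --series '[{"rotation": [0,0,0],"translation": [0,0,0.0005],"gripper": 0},{"rotation": [0,0,0],"translation": [0,0,0.0005],"gripper": 0},{"rotation": [0,0,0],"translation": [0,0,0],"gripper": 0},{"rotation": [0,0,0],"translation": [0,0,0],"gripper": 0},{"rotation": [0,0,0],"translation": [0,0,0],"gripper": 0},{"rotation": [0,0,0],"translation": [0,0,0],"gripper": 0},{"rotation": [0,0,0],"translation": [0,0,0],"gripper": 0},{"rotation": [0,0,0],"translation": [0,0,0],"gripper": 0}]'

```text
time_s: 32.83
ee_pos: [0.5312, 0.2259, 0.1387]
ee_rot: [-0.001, 0.057, 0.998, 0.001]
ft_force: [-3.0, -0.4, 8.0]
finger_gap: 0.008
```

Contact with the rails (8 N). I'll release slowly, as for the blue one.

Call:
carry_out --series '[{"rotation": [0,0,0],"translation": [0,0,-0.0004],"gripper": 0},{"rotation": [0,0,0],"translation": [0,0,0],"gripper": 0},{"rotation": [0,0,0],"translation": [0,0,0],"gripper": 4},{"rotation": [0,0,0],"translation": [0,0,0],"gripper": 8},{"rotation": [0,0,0],"translation": [0,0,0],"gripper": 11},{"rotation": [0,0,0],"translation": [0,0,0],"gripper": 14},{"rotation": [0,0,0],"translation": [0,0,0],"gripper": 18},{"rotation": [0,0,0],"translation": [0,0,0],"gripper": 22}]' --force 5

```text
time_s: 33.5
ee_pos: [0.5309, 0.2257, 0.1383]
ee_rot: [-0.002, 0.057, 0.998, 0.001]
ft_force: [-0.8, -1.2, -0.8]
finger_gap: 0.0192
```

Call:
carry_out --series '[{"rotation": [0,0,0],"translation": [0,0,0],"gripper": 26},{"rotation": [0,0,0],"translation": [0,0,0],"gripper": 30},{"rotation": [0,0,0],"translation": [0,0,0],"gripper": 33},{"rotation": [0,0,0],"translation": [0,0,0],"gripper": 35},{"rotation": [0,0,0],"translation": [0,0,0],"gripper": 35},{"rotation": [0,0,0],"translation": [0,0,-0.005],"gripper": 35},{"rotation": [0,0,0],"translation": [0,0,-0.01],"gripper": 35},{"rotation": [0,0,0],"translation": [0,0,-0.02],"gripper": 35}]'

```text
time_s: 34.17
ee_pos: [0.5301, 0.2253, 0.1729]
ee_rot: [-0.003, 0.057, 0.998, 0.001]
ft_force: [-0.6, -0.2, 0.1]
finger_gap: 0.0318
```

Call:
carry_out --series '[{"rotation": [0,0,0],"translation": [0,0,-0.035],"gripper": 35},{"rotation": [0,0,0],"translation": [0,0,-0.035],"gripper": 35},{"rotation": [0,0,0],"translation": [0,-0.035,-0.01],"gripper": 35},{"rotation": [0,0,0],"translation": [0,-0.035,0],"gripper": 35},{"rotation": [0,0,0],"translation": [0,-0.035,0],"gripper": 35},{"rotation": [0,0,0],"translation": [0,-0.035,0],"gripper": 35},{"rotation": [0,0,0],"translation": [0,-0.035,0],"gripper": 35},{"rotation": [0,0,0],"translation": [0,-0.035,0],"gripper": 35}]'

```text
time_s: 34.83
ee_pos: [0.5073, 0.0153, 0.2541]
ee_rot: [-0.001, 0.056, 0.998, 0.001]
ft_force: [1.3, 0.6, -0.4]
finger_gap: 0.032
```

Call:
carry_out --series '[{"rotation": [0,0,0],"translation": [0,-0.035,0],"gripper": 35},{"rotation": [0,0,0],"translation": [0,-0.035,0],"gripper": 35},{"rotation": [0,0,0],"translation": [0,-0.035,0],"gripper": 35},{"rotation": [0,0,0],"translation": [0,-0.035,0],"gripper": 35},{"rotation": [0,0,0],"translation": [0,-0.03,0],"gripper": 35},{"rotation": [0,0,0],"translation": [0,0,0],"gripper": 35},{"rotation": [0,0,0],"translation": [0,0,0],"gripper": 35},{"rotation": [0,0,0],"translation": [0,0,0],"gripper": 35}]'

```text
time_s: 35.5
ee_pos: [0.4885, -0.1519, 0.253]
ee_rot: [-0.001, 0.057, 0.998, 0.001]
ft_force: [-0.6, 0.1, 0.5]
finger_gap: 0.0319
```

Run:
```python
from h import *
go(rack(0,0,.25))
for n,b in(("side",(185,180,315,310)),("top",(90,150,230,260))):
    p,d=capture(n);np.savez(f"pics/{n}23.npz",p=p,d=d);crop(p,*b,5,f"pics/{n}23.png")
    v,u=np.where(d>0);q=pts(n,p,d,v,u);m=masks(p)
    a=np.radians(RY);X=np.array([np.cos(a),np.sin(a),0]);Y=np.array([-np.sin(a),np.cos(a),0]);c=np.r_[RC,0]
    for k in("blue","orange","red"):
        s=m[k][v,u]&(abs((q-c)@X)<.07)&(abs((q-c)@Y)<.16)&(q[:,2]>(.125 if k!="red" else .01))
        if s.sum()>5:
            w=q[s];nn=np.linalg.svd(w-w.mean(0))[2][2];print(n,k,s.sum(),"rack x rng",((w-c)@X).min().round(4),((w-c)@X).max().round(4),"y med",np.median((w-c)@Y).round(4),"zmax",w[:,2].max().round(4),"tilt",np.degrees(np.arcsin(nn[2])).round(1))
```

```text
pos [ 0.4885 -0.1519  0.253 ] t 35.5 F [-0.6  0.1  0.5] gap 0.0319 j [-0.35  0.02  2.08  0.    1.05 -1.81]
tool delta now [1.000e-04 4.496e-01 4.200e-03]
side blue 605 rack x rng -0.0585 0.0536 y med 0.0057 zmax 0.175 tilt -1.2
side orange 457 rack x rng -0.0591 0.0531 y med -0.0644 zmax 0.1748 tilt -0.3
side red 41 rack x rng -0.0417 0.0403 y med 0.0746 zmax 0.1411 tilt -83.0
top blue 199 rack x rng -0.0565 0.0498 y med -0.0048 zmax 0.1776 tilt 4.2
top orange 81 rack x rng -0.0567 0.047 y med -0.0722 zmax 0.1782 tilt 1.0
top red 37 rack x rng -0.0333 0.0279 y med -0.1435 zmax 0.0491 tilt 14.1
```

View pics/side23.png

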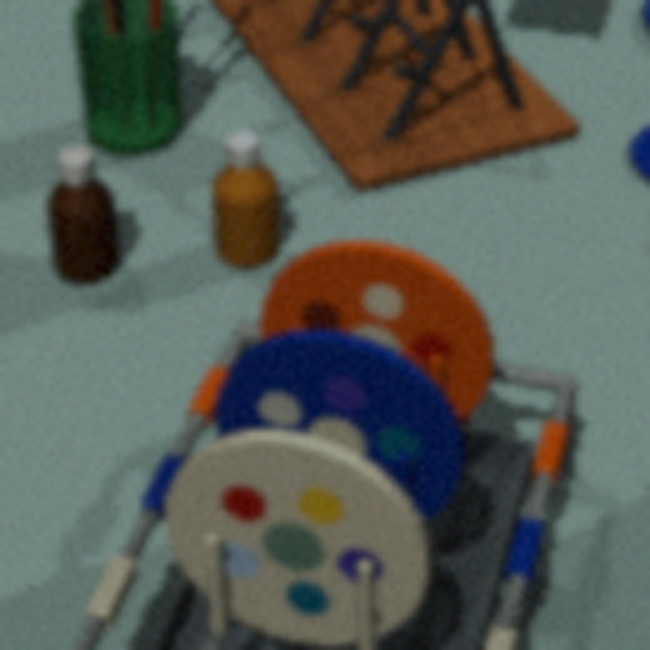

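View pics/top23.png

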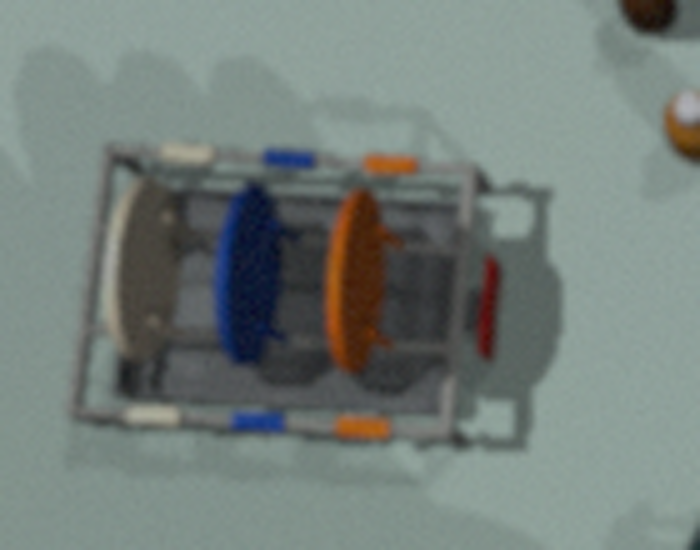

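Run:
```python
from bench import *
print(job_done(), state()["time_s"])
```

```text
the job is handed in; nothing more can be done
the job is handed in; nothing more can be done
```

I handed the job in at about 35.6 s of the 72 s allowed. The tray is pushed in, and the blue and orange palettes stand upright in their own slots. No verdict came back.

- **Tray:** I pushed the tab about 60 mm along the rack's +y axis until it hit its stop, with about 30 N at the wrist. The last top view shows the tab close outside the end bar. I took the force rise as proof that it was fully home, since there is no direct reading of the tray.
- **Palettes:** I took each one by its upper rim, lowered it between its tines until the rails carried it (about 11 N for blue, 8 N for orange), and let go slowly.
- **Last check of the palettes:** both rims are at z ≈ 0.175 m (0.174 expected) and the side view measures the tilt at about 1° or less. The top view measured 4° for blue, but from far fewer pixels. The two cameras also disagreed by about 5 mm in y throughout.
- **Left alone:** the cream palette, both bottles and the jar look unmoved in the pictures, and the arm stands clear of everything.
- **Disagreement in the robot's readings:** the camera showed the real fingertips about 31 mm further back along the tool axis than the reported tool position and `tips_ahead` imply. The tilted view confirmed this, so I corrected for it in every move.

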